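# Gauge a toy car, put the gauge away, pass the car

## Task

Check the width of the toy car in the wooden nest: lift the wider of the two hanging gauges up and off its hook and lower it astride the middle of the car, without forcing it, until both its feet stand on the nest plate. Then put this gauge away, upright and fully down in its own storage slot (the longer one), let go of it, and after that lift the car out of the nest and set it down on its wheels, without dropping it, flat on the floor of the empty blue tote. Leave the narrower gauge on its hook and the screwdriver and the cup where they are.

Things in the scene. Friction and masses are not known exactly. Their poses are not given: they have to be found in the camera images.
- gauge_wide: The wider of two hanging aluminium portal gauges: 84 mm wide (y), 160 mm tall (z), 12 mm thick (x), 160 g. Origin: underside, midway between the feet. Legs 12 mm wide, 60 mm apart inside, opening 56 mm high; feet 26 mm deep (x) in the lowest 20 mm. Eye above the bridge: 28 mm wide, z 70 to 110; it hangs by the eye's upper edge. Same fore and aft.
- gauge_wide_tab (a point): Best grip point of the wider gauge, 146 mm above its underside, in the solid grip tab over the eye (z 110 to 160, 34 mm wide in y, 12 mm thick in x). Pinch from above across the thickness (gauge's x); fingertips kept above z 122 of the gauge clear the hook.
- gauge_narrow: The narrower gauge: same shape, height and tab, but 60 mm wide with 36 mm between the legs (does not fit over the car). Origin: underside. Hangs on the other hook and stays there. Which hook holds which gauge varies.
- stand: Fixed dark hook stand, origin at bench level. Two steel rods, 7 mm thick, top at z 150, at own y = -70 and +70 mm, run level from posts (16 mm thick, at x +40) towards own -x (robot) to x -55, where a lip turns up 10 mm above the rod's top. Gauges hang near x 0: raise about 20 mm (over 10, under 33), then draw along own -x at least 80 mm to clear the lip.
- car: White toy car, 140 mm long (x, front at +x), 52 mm wide over the wheels (y), 46 mm tall, 150 g. Origin: centre, at the wheels' underside. Body 48 mm wide, z 8 to 30; cabin 44 mm wide, x -41 to +25, z 30 to 46. Wheels of radius 13 mm at x -42 and +42, so the body's sides are free for fingers within 28 mm of the middle. Starts standing in the nest.
- nest: Fixed wooden nest: plate 180 x 120 x 12 mm, origin at bench level under its centre, plate top at z 12. Locators 14 mm high hold the car's ends: stops at x -77 and +77, cheeks 7 mm thick at x -63 and +63, y -32 and +32. The plate beside the car is clear for x between -55 and +55.
- slot_wide: Fixed grey storage block of the wider gauge, 60 x 118 x 37 mm, origin at bench level under its centre. In its top, centred, a pocket 30 mm (x) by 88 mm (y), 25 mm deep: floor at z 12, mouth at z 37. A white card on top pictures the gauge.
- slot_narrow: Fixed storage block of the narrower gauge, same outside, but its pocket is only 64 mm long (y): the wider gauge does not go in. Stays empty. The two blocks swap places from run to run.
- tote: Fixed blue shallow tote on the bench, 220 mm (x) x 170 mm (y) x 45 mm high, walls and floor 4 mm; origin at bench level under its centre. The car goes near its middle, the car's length along the tote's x.
- screwdriver: Loose screwdriver, 150 mm long, lying on the bench; leave alone.
- cup: Loose grey cup, 64 mm across, 50 mm tall, origin at its underside; leave alone.
Things that resemble listed ones, but are neither listed nor needed, are in the scene too. Leave any orange look-alike of the car alone. Leave any turquoise look-alike of the slot_wide alone.

How it is judged:
By the outcome, as a careful person would: the job done as asked, in the order asked, and still so for the second after the job is handed in, with the robot touching nothing.
It also fails if it takes over 66 s, if anything falls off the work surface, if the arm or the gripper's body presses on something with over 40 N, if the wrist force passes 120 N, or if a joint passes its speed limit or range.

## Robot

A 7-joint arm with a two-finger parallel gripper is mounted at the origin on the work surface. World frame = base frame: x ahead of the robot, y to its left, z up, the work surface at z = 0. Lengths are in m, angles in rad, forces in N, time in s.
With the tool pointing down it reaches from about 0.425 to 0.925 m from the base axis. Payload 6.8 kg.
Tool frame: the origin (TCP) lies at the very end of the fingers, on their centre line; the grasp point (between the pads) lies 19 mm behind it (bot.grasp_offset is the distance from the TCP to the grasp point, in m); z points along the fingers, y is the direction in which the jaws open and shut (so a half turn about z gives the same grasp; the last joint's range is limited). The gripper opens to 85 mm and grips with 20 to 120 N. Pads are 22 mm wide; open, the fingers measure 114 mm over their backs; the gripper's body (76 mm by 85 mm) begins 54 mm behind the grasp point. The pads swing forward as they close: fully open they stand 13 mm farther back than shut.
Start: joints at [1.133, 0.477, 0.022, 1.555, -0.011, 1.109, -0.083], TCP at [0.219, -0.639, 0.231] pointing down, gripper open.
Joint ranges: [-2.96, 2.96], [-0.34, 2.1], [-1.41, 1.46], [0.24, 2.44], [-1.37, 4.51], [0.17, 1.92], [-2.96, 2.96]. Speed limits (rad/s): [2.39, 2.39, 3.14, 3.14, 3.14, 3.14, 3.14].

## Interface

Orientations are given as a unit quaternion [w, x, y, z].
In Python, from station import monitor, cams, bot, finder gives the robot as it stands.
- The arm moves only by the tool jog_arm, never from a script. Its argument "plan" is a list of rows, each an object of numbers: "x", "y", "z": the shift along the tool's x, y, z as a fraction of full scale; "wx", "wy", "wz": the turn, a rotation vector about the tool's x, y, z as a fraction of full scale. A call has 1 to 12 rows; each row is the pose to reach, as a shift and turn from the pose measured when the call began, along the tool's axes at that moment, turning the shorter way round; what a row does not reach only later rows make up. Full scale, the value 1, is 20 cm for a shift and 180 degrees for a turn. A row lasts 1/12 s, in which the tool goes at most 41.7 mm and 7.16 degrees, less where a joint would pass 70% of its speed; a pose out of reach is approached as far as the arm can. A call with a number of a shift or a turn outside -1 to 1 is refused whole. A call with a gripper value outside its range is refused whole. "hand" is the opening, from -1 (shut) to 1 (fully open), set as the call begins (left out, the last holds). The fingers move at their own pace and stop on an object; "grip_force" is the grip in N (left out, the last holds). Time passes only in rows, so rows that repeat a pose let the fingers close. It gives the time, the measured TCP pose, the force and the opening at its end, in the units of the state.
- monitor.get_obs(): the state, without advancing time (a new reading comes with each control period).
- cams.read_camera(name): name is "scene" or "top"; returns the picture (420x560x3 uint8, red, green, blue); there is no depth.
- cams.get_calibration(name): a dict with "fx", "fy", "cx", "cy" (pixels), "distortion" ([k1, k2, p1, p2, k3] as OpenCV has them; the pictures are not rectified), "extrinsics" (4x4, takes a point from world to camera coordinates). Camera axes: x right, y down, z forward; pixel columns grow to the right and rows downward; lengths in m; the calibration is good to about 2 mm. A picture is of the moment at which its call begins. get_calibration takes no time and is no camera call.
- bot.hand_in(): hands the job in, once; it reports no verdict.
Trained networks look in the newest picture that a camera, given by its name, has taken for a name from the list of things; names that differ only in an ending like _2 or _b are one class to them, and where a whole thing is asked for, a point or a joint stands for the part that bears it (a point fixed in the world has none). Each returns a list of dicts, best first, with "confidence" (0 to 1); they miss things now and then, are a little off and sometimes report something else, mostly with a low value. They report only what shows in the picture. A call takes as long as a camera call. They do not tell look-alikes from the thing itself.
- finder.find_in(camera, target): "bbox" ([left, top, width, height] in pixels, round what is visible of it).
- finder.place_of(camera, target): "location" ([column, row] in pixels: a listed point, or the origin of a listed thing).
The state is a dict: "t": time; "q": joint angles; "joint_vel": joint speeds; "joint_torque": joint torques, N m; "eef_pos": TCP position; "tool_rot": TCP orientation; "contact_force": force on the tool from outside, world axes, zero at the start; "torque": the same for the moment, N m; "gripper_width": opening from 0.0 (shut) to 1.0 (fully open).
Only numpy, scipy, OpenCV 4.12 (cv2) and the standard library are available. Lean on these libraries where they do the work, as an engineer would, in place of code of your own. Each camera call takes 0.05 s, during which the arm holds its last target. There are 200 camera calls.

## Working session

There is one attempt and no reset: what is moved stays moved. The work goes in short steps, Python scripts to look and compute and a tool call to move; the robot and the scene stay as the last step left them, time stands still between calls to the robot, and variables do not carry over. Pictures are saved under pics/ and viewed, about 8 in all and at most 12, crops included, and the job is handed in when it is done.

Besides the shell and the picture viewer there is one more tool, called after "Call:" as a command line: name --argument value ..., lists and objects as JSON in quotes. jog_arm: Moves the arm, as the interface text tells. Shift numbers are shares of 20 cm and turn numbers shares of 180 degrees, none past 1 either way. Its arguments: {"type":"object","properties":{"plan":{"type":"array","items":{"type":"object","properties":{"x":{"type":"number","minimum":-1,"maximum":1},"y":{"type":"number","minimum":-1,"maximum":1},"z":{"type":"number","minimum":-1,"maximum":1},"wx":{"type":"number","minimum":-1,"maximum":1},"wy":{"type":"number","minimum":-1,"maximum":1},"wz":{"type":"number","minimum":-1,"maximum":1}}}},"hand":{"type":"number"},"grip_force":{"type":"number"}},"required":["plan"]}

```bash
ls; mkdir -p pics; cat > h.py <<'E'
import numpy as np, cv2
from station import monitor, cams, bot, finder
from scipy.spatial.transform import Rotation as R
def snap(n,f=None,crop=None,k=1):
    im=cams.read_camera(n)
    if f:
        o=im[:,:,::-1]
        if crop: c,r,w,h=crop; o=o[r:r+h,c:c+w]
        cv2.imwrite('pics/'+f,cv2.resize(o,None,fx=k,fy=k,interpolation=cv2.INTER_CUBIC))
    return im
def cal(n):
    c=cams.get_calibration(n)
    K=np.array([[c['fx'],0,c['cx']],[0,c['fy'],c['cy']],[0,0,1.]])
    return K,np.array(c['distortion'],float),np.array(c['extrinsics'])
def proj(n,P):
    K,d,E=cal(n); return cv2.projectPoints(np.array(P,float).reshape(-1,3),cv2.Rodrigues(E[:3,:3])[0],E[:3,3],K,d)[0][:,0]
def atz(n,px,z):
    K,d,E=cal(n); u=cv2.undistortPoints(np.array(px,float).reshape(-1,1,2),K,d)[:,0]
    r=np.c_[u,np.ones(len(u))]@E[:3,:3]; o=-E[:3,:3].T@E[:3,3]
    return o+r*((z-o[2])/r[:,2])[:,None]
def tri(px):  # dict cam->px
    A=[];b=[]
    for n,p in px.items():
        o=-cal(n)[2][:3,:3].T@cal(n)[2][:3,3]; d=atz(n,[p],0)[0]-o; d/=np.linalg.norm(d)
        M=np.eye(3)-np.outer(d,d); A.append(M); b.append(M@o)
    return np.linalg.lstsq(np.vstack(A),np.hstack(b),rcond=None)[0]
E
cat > a.py <<'E'
from h import *
np.set_printoptions(precision=3,suppress=True)
for n in('scene','top'):
    snap(n,n+'0.png',k=1.4); K,d,E=cal(n); print(n,'cam at',-E[:3,:3].T@E[:3,3],K[0,0],d)
    for t in['gauge_wide','gauge_wide_tab','gauge_narrow','stand','car','nest','slot_wide','slot_narrow','tote','screwdriver','cup']:
        print(t,[(np.round(q['location']),round(q['confidence'],2),atz(n,[q['location']],0)[0][:2]) for q in finder.place_of(n,t)[:4]])
print(monitor.get_obs())
E
python3 a.py
```

```text
pics
scene cam at [ 1.007 -0.926  0.922] 538.0215342776964 [-0.062  0.     0.     0.     0.   ]
gauge_wide [(array([367., 229.]), 0.84, array([0.639, 0.182]))]
gauge_wide_tab [(array([372., 179.]), 0.84, array([0.555, 0.421]))]
gauge_narrow [(array([394., 198.]), 0.82, array([0.648, 0.361])), (array([295., 283.]), 0.46, array([ 0.574, -0.1  ]))]
stand [(array([378., 227.]), 0.62, array([0.661, 0.208]))]
car [(array([270., 196.]), 0.76, array([0.333, 0.175]))]
nest [(array([292., 288.]), 0.82, array([ 0.576, -0.118])), (array([328., 186.]), 0.64, array([0.455, 0.31 ])), (array([226., 256.]), 0.56, array([ 0.375, -0.108]))]
slot_wide [(array([298., 224.]), 0.94, array([0.469, 0.101])), (array([266., 163.]), 0.78, array([0.227, 0.325]))]
slot_narrow [(array([328., 190.]), 0.98, array([0.465, 0.291]))]
tote [(array([216., 334.]), 0.96, array([ 0.505, -0.328])), (array([329., 360.]), 0.34, array([ 0.746, -0.262]))]
screwdriver [(array([229., 258.]), 0.67, array([ 0.386, -0.11 ])), (array([392., 200.]), 0.27, array([0.647, 0.349])), (array([377., 226.]), 0.19, array([0.657, 0.21 ]))]
cup [
[... 806 characters left out ...]
358., 136.]), 0.4, array([ 0.742, -0.278]))]
tote [(array([375., 202.]), 0.96, array([ 0.512, -0.33 ]))]
screwdriver [(array([311., 242.]), 0.44, array([ 0.379, -0.108]))]
cup [(array([355., 135.]), 0.55, array([ 0.746, -0.268]))]
{'t': 1.2, 'q': array([ 1.133,  0.477,  0.022,  1.555, -0.011,  1.109, -0.083]), 'joint_vel': array([-0.001,  0.   ,  0.001, -0.001,  0.001,  0.002,  0.002]), 'joint_torque': array([  0.   , -59.632,   1.606, -28.154,   0.012,   0.002,  -0.   ]), 'eef_pos': array([ 0.219, -0.639,  0.231]), 'tool_rot': array([0.   , 0.986, 0.164, 0.   ]), 'contact_force': array([-0.239, -0.761, -0.805]), 'torque': array([-0.048, -0.003,  0.033]), 'gripper_width': 0.9984231864277116}
```

View pics/scene0.png

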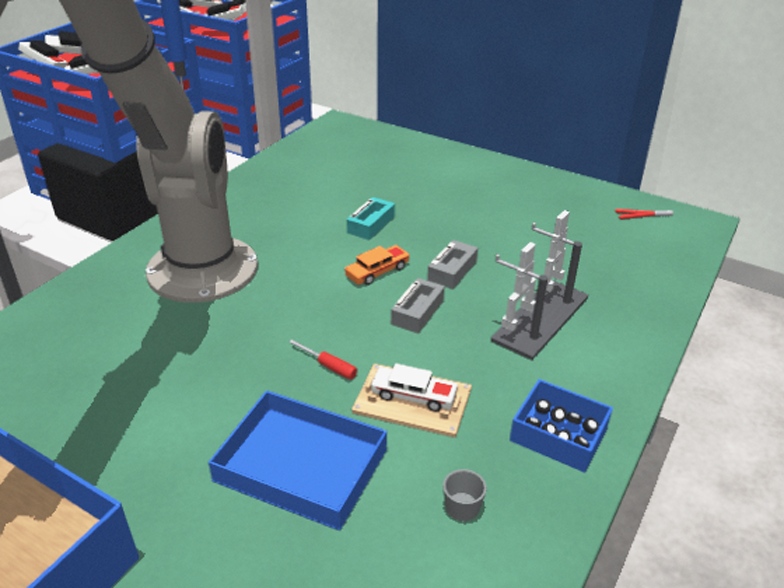

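View pics/top0.png

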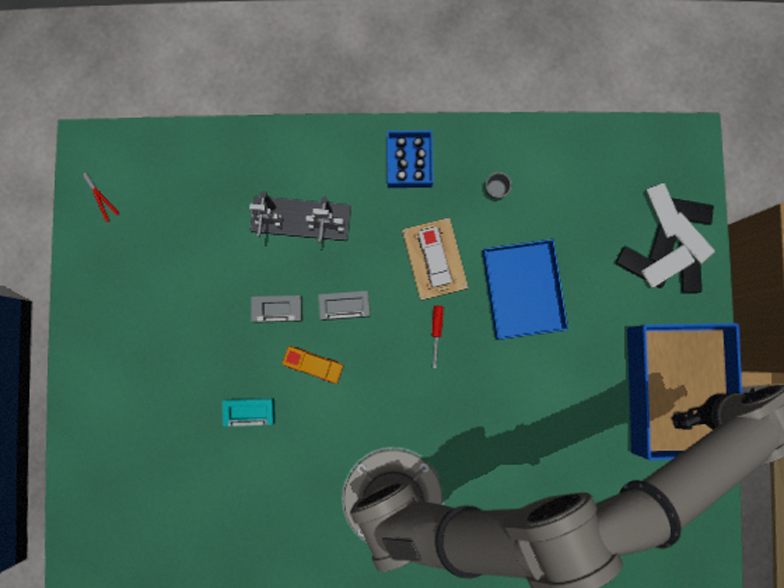

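Scene: white car in nest at top px (311,182). Grey blocks sit at (246,218), the long pocket, and (197,220), the short one. The stand is at (214,157), the right-hand gauge at about (231,157), and the tote at (375,206). 

Look-alikes:
- orange car: (223,260)
- turquoise block: (177,294)
- small blue box with wheels: (292,113)

Next is one close crop to check which gauge and which slot.

```bash
python3 - <<'E'
from h import *
a=snap('scene')[:,:,::-1];b=snap('top')[:,:,::-1]
cv2.imwrite('pics/s.png',a);cv2.imwrite('pics/t.png',b)
def c(im,x,y,w,h,W,H): return cv2.resize(im[y:y+h,x:x+w],(W,H),interpolation=cv2.INTER_CUBIC)
m=np.vstack([np.hstack([c(a,340,140,90,120,300,400)[:400],c(a,270,160,80,80,400,400)]),np.hstack([c(b,170,130,90,50,360,200),c(b,170,200,100,58,340,200)])])
cv2.imwrite('pics/m1.png',m)
E
```

```text
(no output)
```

View pics/m1.png

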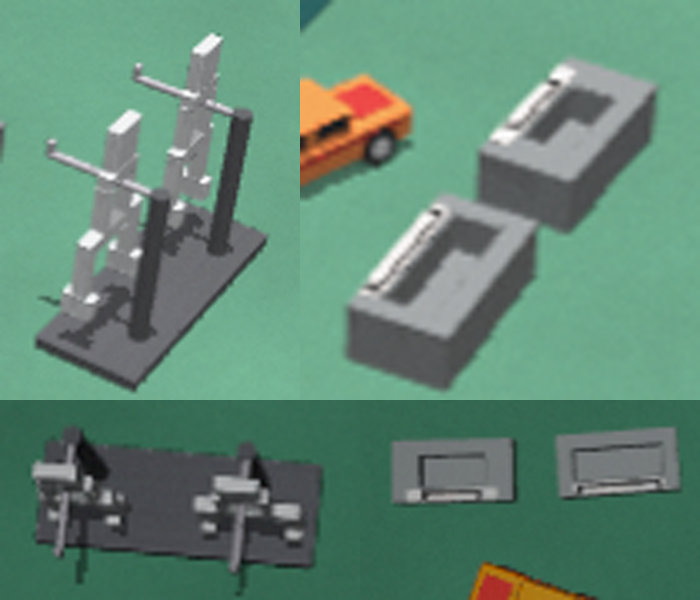

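The crop confirms the choices. The wide gauge is the one nearer the scene camera (top px ~(230,152), scene ~(367,200)). The long-pocket block is at top px (250,216). Next I'll fit the poses by silhouette in both cameras.

```bash
cat > fit.py <<'E'
from h import *
from scipy.optimize import minimize
def box(x0,x1,y0,y1,z0,z1): return np.array([[x,y,z] for x in(x0,x1) for y in(y0,y1) for z in(z0,z1)])/1000
def gauge(w,i):
    h=w/2;g=i/2
    return [box(-6,6,s*g if s>0 else -h,h if s>0 else -g,0,70) for s in(1,-1)]+[box(-13,13,g if s>0 else -h,h if s>0 else -g,0,20) for s in(1,-1)]+\
     [box(-6,6,-h,h,56,70),box(-6,6,-17,17,110,160)]+[box(-6,6,14*s if s>0 else -17,17 if s>0 else -14,70,110) for s in(1,-1)]
M=dict(gauge=gauge(84,60),slot=[box(-30,30,-59,59,0,37)],
 plate=[box(-90,90,-60,60,0,12)],tote=[box(-110,110,-85,85,0,45)],
 car=[box(-70,70,-24,24,8,30),box(-41,25,-22,22,30,46)]+[box(x-12,x+12,-26,26,1,25) for x in(-42,42)])
def pose(p,P): 
    c,s=np.cos(p[3]),np.sin(p[3]); return P@np.array([[c,-s,0],[s,c,0],[0,0,1]]).T+p[:3]
S=4
def render(n,boxes,p,roi):
    x,y,w,h=roi; m=np.zeros((h*S,w*S),np.uint8)
    for b in boxes:
        q=((proj(n,pose(p,b))-[x,y]+.5)*S-.5)
        cv2.fillConvexPoly(m,cv2.convexHull(np.round(q*16).astype(np.int32)),255,shift=4,lineType=cv2.LINE_AA)
    return cv2.resize(m,(w,h),interpolation=cv2.INTER_AREA)/255.
def fit(boxes,p0,masks,free,pad=12):
    p0=np.array(p0,float); R={}
    for n in masks:
        q=np.vstack([proj(n,pose(p0,b)) for b in boxes]); a=np.maximum(q.min(0)-pad,0).astype(int); e=np.minimum(q.max(0)+pad,[560,420]).astype(int)
        R[n]=(a[0],a[1],e[0]-a[0],e[1]-a[1])
    sc=np.array([.01,.01,.01,.1])
    def cost(v):
        p=p0.copy(); p[free]+=v*sc[free]; c=0
        for n in masks:
            x,y,w,h=R[n]; r=render(n,boxes,p,R[n]); c+=np.sum((r-masks[n][y:y+h,x:x+w])**2)/r.sum()
        return c
    best=None
    for k in range(3):
        r=minimize(cost,np.zeros(len(free)) if best is None else best.x,method='Nelder-Mead',options=dict(initial_simplex=None if 0 else np.vstack([np.zeros(len(free)) if best is None else best.x]+[ (0 if best is None else best.x)+np.eye(len(free))[i]*(1.5 if k==0 else .4) for i in range(len(free))]),xatol=.005,fatol=1e-5)); best=r
    p=p0.copy(); p[free]+=best.x*sc[free]; return p,best.fun
def masks(f):
    return {n:f(cv2.imread(q)) for n,q in(('scene','pics/s.png'),('top','pics/t.png'))}
def notgreen(im):
    im=im.astype(float); b,g,r=im[...,0],im[...,1],im[...,2]
    return np.clip(1-((g-r)/(g+1))/.2,0,1)*np.clip(1,0,1)
def soft(lo,hi,v): return np.clip((v-lo)/(hi-lo),0,1)
E
cat > f1.py <<'E'
from fit import *
np.set_printoptions(precision=4,suppress=True)
for n,q in(('scene','pics/s.png'),('top','pics/t.png')):
    im=cv2.imread(q)
    P={'scene':dict(green=(320,330),slot=(300,209),slotside=(305,228),gauge=(376,178),wood=(262,292),car=(293,265),tote=(215,325),darkbase=(395,228)),
       'top':dict(green=(270,180),slot=(230,212),gauge=(230,152),wood=(292,165),car=(311,195),tote=(380,210))}[n]
    print(n,{k:im[v[1],v[0]].tolist() for k,v in P.items()})
ng=masks(notgreen)
for k,p in (('slot',(.465,.1,0,0)),('tote',(.51,-.33,0,.1))):
    f=(lambda im: soft(.2,.5,(im[...,0].astype(float)-im[...,1])/(im[...,0]+1.))) if k=='tote' else notgreen
    mm=masks(f)
    print(k,fit(M[k],p,mm,[0,1,3]),*[ (n,fit(M[k],p,{n:mm[n]},[0,1,3])[0]) for n in mm])
print('nest',*[fit(M['plate'],(.57,-.115,0,.2),{n:ng[n] for n in c},[0,1,3]) for c in (['top'],['top','scene'])])
print('nest+car',fit(M['plate']+[b+[0,0,.012] for b in M['car']],(.57,-.115,0,.2),ng,[0,1,3]))
wh=masks(lambda im:soft(110,150,im.min(2).astype(float)))
print('gauge',*[fit(M['gauge'],(.65,.15,.036,0),{n:wh[n] for n in c},f,pad=6) for c,f in((['scene','top'],[0,1,2,3]),(['top'],[0,1,3]),(['scene'],[0,1,3]))])
E
python3 f1.py
```

```text
scene {'green': [145, 175, 111], 'slot': [97, 96, 94], 'slotside': [80, 81, 78], 'gauge': [244, 244, 243], 'wood': [174, 221, 243], 'car': [246, 246, 246], 'tote': [240, 137, 77], 'darkbase': [118, 113, 111]}
top {'green': [82, 105, 53], 'slot': [122, 122, 116], 'gauge': [174, 172, 171], 'wood': [94, 135, 165], 'car': [99, 99, 97], 'tote': [176, 99, 36]}
slot (array([0.462 , 0.1117, 0.    , 0.0655]), np.float64(0.6074525578563901)) ('scene', array([0.4638, 0.1118, 0.    , 0.0868])) ('top', array([0.461 , 0.1117, 0.    , 0.066 ]))
tote (array([ 0.496 , -0.3239,  0.    ,  0.1281]), np.float64(0.12846547892047558)) ('scene', array([ 0.4974, -0.3246,  0.    ,  0.1319])) ('top', array([ 0.4945, -0.3234,  0.    ,  0.1316]))
nest (array([ 0.5739, -0.1085,  0.    ,  0.2394]), np.float64(0.04592601305568554)) (array([ 0.5756, -0.1089,  0.    ,  0.2346]), np.float64(0.1786670416243456))Traceback (most recent call last):
  File "f1.py", line 14, in <module>
    print('nest+car',fit(M['plate']+[b+[0,0,.012] for b in M['car']],(.57,-.115,0,.2),ng,[0,1,3]))
                     ~~~^^^^^^^^^^^^^^^^
[... 469 characters left out ...]
llback, bounds=bounds,
                               **options)
    fxcc = func(xcc)
    fx = function(np.copy(x), *(wrapper_args + args))
  File "fit.py", line 29, in cost
    x,y,w,h=R[n]; r=render(n,boxes,p,R[n]); c+=np.sum((r-masks[n][y:y+h,x:x+w])**2)/r.sum()
                    ~~~~~~^^^^^^^^^^^^^^^^
  File "fit.py", line 17, in render
    q=((proj(n,pose(p,b))-[x,y]+.5)*S-.5)
        ~~~~^^^^^^^^^^^^^
  File "h.py", line 16, in proj
    K,d,E=cal(n); return cv2.projectPoints(np.array(P,float).reshape(-1,3),cv2.Rodrigues(E[:3,:3])[0],E[:3,3],K,d)[0][:,0]
          ~~~^^^
  File "h.py", line 12, in cal
    c=cams.get_calibration(n)
ValueError: time passes only in moves, steps and waits
```

```bash
python3 - <<'E'
s=open('h.py').read()
s=s.replace("def cal(n):\n    c=cams.get_calibration(n)","import functools\n@functools.lru_cache(None)\ndef cal(n):\n    c=cams.get_calibration(n)")
open('h.py','w').write(s)
s=open('fit.py').read()
s=s.replace("np.clip(1-((g-r)/(g+1))/.2,0,1)*np.clip(1,0,1)","1-soft(.05,.3,(g-r)/(g+1))")
open('fit.py','w').write(s)
s=open('f1.py').read()
i=s.index('for n,q'); j=s.index('ng='); s=s[:i]+s[j:]
s=s.replace("mm,[0,1,3])","mm,[0,1,3],5)").replace("{n:mm[n]},[0,1,3])","{n:mm[n]},[0,1,3],5)")
s=s.replace("(.465,.1,0,0)","(.462,.112,0,.065)")
s+='''
r=fit(M['slot'],(.462,.112,0,.065),ng,[0,1,3],5)[0]
o=[]
for n,q in(('scene','pics/s.png'),('top','pics/t.png')):
    im=cv2.imread(q)
    for b,p in((M['slot'],r),):
        pass
'''
open('f1.py','w').write(s)
E
timeout 300 python3 f1.py
```

```text
slot (array([0.4624, 0.1121, 0.    , 0.0717]), np.float64(0.27252205566069826)) ('scene', array([0.464 , 0.111 , 0.    , 0.0804])) ('top', array([0.4608, 0.1121, 0.    , 0.0636]))
tote (array([ 0.496 , -0.3241,  0.    ,  0.1282]), np.float64(0.12820336176525787)) ('scene', array([ 0.4974, -0.3246,  0.    ,  0.1319])) ('top', array([ 0.4943, -0.3232,  0.    ,  0.1338]))
nest (array([ 0.574 , -0.1086,  0.    ,  0.2391]), np.float64(0.04339172413161026)) (array([ 0.5758, -0.109 ,  0.    ,  0.2338]), np.float64(0.17510562876977825))
nest+car (array([ 0.5758, -0.1093,  0.    ,  0.2361]), np.float64(0.15997914315093997))
gauge (array([ 0.6553,  0.1521,  0.0381, -0.1031]), np.float64(0.8100544699032259)) (array([ 0.6552,  0.1523,  0.036 , -0.1103]), np.float64(0.5362061763427163)) (array([ 0.6542,  0.1552,  0.036 , -0.0951]), np.float64(0.27175302140739527))
```

```bash
cat > go.py <<'E'
import sys
from h import *
# usage: go.py x y z psi [x y z psi ...]: shift/turn fractions per waypoint from the present pose (tool straight down, tool x at psi deg)
def frac(t,o):
    q=o['tool_rot']; C=R.from_quat(q,scalar_first=True)
    T=R.from_euler('z',t[3],degrees=True)*R.from_euler('x',180,degrees=True)
    s=C.inv().apply(np.array(t[:3])-o['eef_pos'])/.2; w=(C.inv()*T).as_rotvec()/np.pi
    return np.round(s,4),np.round(w,4),max(np.linalg.norm(s)*.2/.0417,np.linalg.norm(w)*180/7.16)
if __name__=='__main__':
    o=monitor.get_obs(); C=R.from_quat(o['tool_rot'],scalar_first=True)
    tx=C.as_matrix()[:,0]; print('t',round(o['t'],2),'tcp',o['eef_pos'].round(4),'psi',round(np.degrees(np.arctan2(tx[1],tx[0])),2),'tilt',C.as_matrix()[:2,2].round(4),'F',o['contact_force'].round(1),'w',round(o['gripper_width'],3))
    a=list(map(float,sys.argv[1:]))
    for i in range(0,len(a),4):
        s,w,n=frac(a[i:i+4],o); print('xyz',s.tolist(),'w',w.tolist(),'rows>=%.1f'%n)
E
python3 go.py .306 -.48 .27 32  .393 -.32 .27 45  .655 .152 .27 84.1
```

```text
t 1.3 tcp [ 0.2186 -0.6386  0.2313] psi 18.89 tilt [0. 0.] F [-0.3 -0.5 -0.4] w 1.001
xyz [0.6704, -0.6089, -0.1934] w [0.0, -0.0, -0.0728] rows>=4.4
xyz [1.341, -1.225, -0.1934] w [0.0, -0.0, -0.145] rows>=8.8
xyz [3.3445, -3.0337, -0.1934] w [0.0, -0.0, -0.3623] rows>=21.7
```

Call:
jog_arm --plan '[{"x":0.48,"y":-0.44,"z":-0.2,"wz":-0.05},{"x":0.96,"y":-0.88,"z":-0.2,"wz":-0.1},{"x":0.96,"y":-0.88,"z":-0.2,"wz":-0.1},{"x":0.96,"y":-0.88,"z":-0.2,"wz":-0.1},{"x":0.96,"y":-0.88,"z":-0.2,"wz":-0.1},{"x":0.96,"y":-0.88,"z":-0.2,"wz":-0.1},{"x":0.96,"y":-0.88,"z":-0.2,"wz":-0.1},{"x":0.96,"y":-0.88,"z":-0.2,"wz":-0.1}]' --hand 1

```text
invalid input at $.plan[0]: expected keys x, y, z, wx, wy, wz
```

```bash
python3 go.py .655 .152 .27 84.1
```

```text
t 1.3 tcp [ 0.2186 -0.6386  0.2313] psi 18.89 tilt [0. 0.] F [-0.3 -0.5 -0.4] w 1.001
xyz [3.3445, -3.0337, -0.1934] w [0.0, -0.0, -0.3623] rows>=21.7
```

All six keys are needed in each row.

Call:
jog_arm --plan '[{"x":0.96,"y":-0.88,"z":-0.2,"wx":0,"wy":0,"wz":-0.1},{"x":0.96,"y":-0.88,"z":-0.2,"wx":0,"wy":0,"wz":-0.1},{"x":0.96,"y":-0.88,"z":-0.2,"wx":0,"wy":0,"wz":-0.1},{"x":0.96,"y":-0.88,"z":-0.2,"wx":0,"wy":0,"wz":-0.1},{"x":0.96,"y":-0.88,"z":-0.2,"wx":0,"wy":0,"wz":-0.1},{"x":0.96,"y":-0.88,"z":-0.2,"wx":0,"wy":0,"wz":-0.1},{"x":0.96,"y":-0.88,"z":-0.2,"wx":0,"wy":0,"wz":-0.1}]' --hand 1

```text
t: 1.88
eef_pos: [0.3474, -0.4043, 0.2727]
tool_rot: [0.0, 0.947, 0.32, 0.001]
contact_force: [-0.2, -0.4, -0.9]
gripper_width: 1.0
```

```bash
python3 go.py .655 .152 .27 84.1
```

```text
t 1.88 tcp [ 0.3474 -0.4043  0.2727] psi 37.33 tilt [0.0027 0.0008] F [-0.2 -0.4 -0.9] w 1.0
xyz [2.9095, -1.2792, 0.0198] w [0.0006, -0.0007, -0.2598] rows>=15.2
```

Call:
jog_arm --plan '[{"x":0.97,"y":-0.43,"z":0,"wx":0,"wy":0,"wz":-0.09},{"x":0.97,"y":-0.43,"z":0,"wx":0,"wy":0,"wz":-0.09},{"x":0.97,"y":-0.43,"z":0,"wx":0,"wy":0,"wz":-0.09},{"x":0.97,"y":-0.43,"z":0,"wx":0,"wy":0,"wz":-0.09},{"x":0.97,"y":-0.43,"z":0,"wx":0,"wy":0,"wz":-0.09},{"x":0.97,"y":-0.43,"z":0,"wx":0,"wy":0,"wz":-0.09}]'

```text
t: 2.38
eef_pos: [0.4528, -0.2117, 0.2737]
tool_rot: [-0.0, 0.891, 0.454, 0.003]
contact_force: [0.9, 0.5, -1.0]
gripper_width: 0.996
```

```bash
python3 go.py .655 .152 .27 84.1
```

```text
t 2.38 tcp [ 0.4528 -0.2117  0.2737] psi 54.02 tilt [0.0052 0.0028] F [ 0.9  0.5 -1. ] w 0.996
xyz [2.0655, -0.2504, 0.0289] w [0.0013, -0.0014, -0.1671] rows>=10.0
```

Call:
jog_arm --plan '[{"x":1,"y":-0.12,"z":0.01,"wx":0,"wy":0,"wz":-0.09},{"x":1,"y":-0.12,"z":0.01,"wx":0,"wy":0,"wz":-0.09},{"x":1,"y":-0.12,"z":0.01,"wx":0,"wy":0,"wz":-0.09},{"x":1,"y":-0.12,"z":0.01,"wx":0,"wy":0,"wz":-0.09},{"x":1,"y":-0.12,"z":0.01,"wx":0,"wy":0,"wz":-0.09},{"x":1,"y":-0.12,"z":0.01,"wx":0,"wy":0,"wz":-0.09}]'

```text
t: 2.88
eef_pos: [0.5538, -0.0265, 0.2733]
tool_rot: [-0.001, 0.815, 0.58, 0.006]
contact_force: [0.3, 1.0, 1.3]
gripper_width: 0.999
```

```bash
python3 go.py .655 .152 .26 84.1
```

```text
t 2.88 tcp [ 0.5538 -0.0265  0.2733] psi 70.85 tilt [0.0082 0.0081] F [0.3 1.  1.3] w 0.999
xyz [1.0083, 0.1848, 0.078] w [0.002, -0.0031, -0.0736] rows>=4.9
```

Call:
jog_arm --plan '[{"x":1,"y":0.185,"z":0.078,"wx":0.002,"wy":-0.003,"wz":-0.0736},{"x":1,"y":0.185,"z":0.078,"wx":0.002,"wy":-0.003,"wz":-0.0736},{"x":1,"y":0.185,"z":0.078,"wx":0.002,"wy":-0.003,"wz":-0.0736},{"x":1,"y":0.185,"z":0.078,"wx":0.002,"wy":-0.003,"wz":-0.0736},{"x":1,"y":0.185,"z":0.078,"wx":0.002,"wy":-0.003,"wz":-0.0736},{"x":1,"y":0.185,"z":0.078,"wx":0.002,"wy":-0.003,"wz":-0.0736},{"x":1,"y":0.185,"z":0.078,"wx":0.002,"wy":-0.003,"wz":-0.0736}]'

```text
t: 3.47
eef_pos: [0.6546, 0.1539, 0.259]
tool_rot: [-0.001, 0.741, 0.672, 0.0]
contact_force: [-0.8, -0.7, 0.6]
gripper_width: 1.0
```

```bash
python3 go.py .655 .152 .205 84.1 .655 .152 .167 84.1; python3 - <<'E'
from h import *
a=snap('scene','c1.png',(330,110,110,130),4)
E
```

```text
t 3.47 tcp [0.6546 0.1539 0.259 ] psi 84.38 tilt [-0.0012  0.0022] F [-0.8 -0.7  0.6] w 1.0
xyz [-0.01, 0.0034, 0.27] w [-0.0005, -0.0007, 0.0015] rows>=1.3
xyz [-0.0104, 0.0037, 0.46] w [-0.0005, -0.0007, 0.0015] rows>=2.2
```

View pics/c1.png

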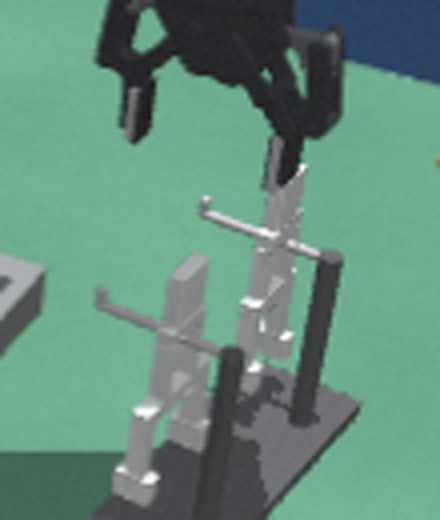

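The open gripper straddles the near gauge, left finger tip at crop (135,135) and right at (285,175), with the tab top at (190,265). I'll descend.

Call:
jog_arm --plan '[{"x":-0.01,"y":0.003,"z":0.12,"wx":0,"wy":0,"wz":0.0015},{"x":-0.01,"y":0.003,"z":0.24,"wx":0,"wy":0,"wz":0.0015},{"x":-0.01,"y":0.003,"z":0.36,"wx":0,"wy":0,"wz":0.0015},{"x":-0.01,"y":0.003,"z":0.46,"wx":0,"wy":0,"wz":0.0015},{"x":-0.01,"y":0.003,"z":0.46,"wx":0,"wy":0,"wz":0.0015},{"x":-0.01,"y":0.003,"z":0.46,"wx":0,"wy":0,"wz":0.0015}]'

```text
t: 4.02
eef_pos: [0.6543, 0.1461, 0.1668]
tool_rot: [-0.0, 0.744, 0.668, -0.002]
contact_force: [0.1, -0.0, 1.5]
gripper_width: 1.0
```

Call:
jog_arm --plan '[{"x":0,"y":0,"z":0,"wx":0,"wy":0,"wz":0},{"x":0,"y":0,"z":0,"wx":0,"wy":0,"wz":0},{"x":0,"y":0,"z":0,"wx":0,"wy":0,"wz":0},{"x":0,"y":0,"z":0,"wx":0,"wy":0,"wz":0},{"x":0,"y":0,"z":0,"wx":0,"wy":0,"wz":0},{"x":0,"y":0,"z":0,"wx":0,"wy":0,"wz":0},{"x":0,"y":0,"z":0,"wx":0,"wy":0,"wz":0},{"x":0,"y":0,"z":0,"wx":0,"wy":0,"wz":0},{"x":0,"y":0,"z":0,"wx":0,"wy":0,"wz":0},{"x":0,"y":0,"z":0,"wx":0,"wy":0,"wz":0}]' --hand -1 --grip_force 40

```text
t: 4.85
eef_pos: [0.6545, 0.1462, 0.1673]
tool_rot: [-0.0, 0.744, 0.668, -0.001]
contact_force: [-0.0, 0.0, 3.5]
gripper_width: 0.132
```

```bash
python3 go.py .655 .152 .187 84.1; python3 - <<'E'
from h import *
cv2.imwrite('pics/s2.png',snap('scene')[:,:,::-1]);cv2.imwrite('pics/t2.png',snap('top')[:,:,::-1])
cv2.imwrite('pics/c2.png',np.vstack([cv2.resize(cv2.imread('pics/s2.png')[140:250,330:430],(400,440),interpolation=2)]))
E
```

```text
t 4.85 tcp [0.6545 0.1462 0.1673] psi 83.78 tilt [-0.0023 -0.0015] F [-0.   0.   3.5] w 0.132
xyz [0.0287, -0.001, -0.0988] w [-0.0007, 0.0006, -0.0018] rows>=0.5
```

View pics/c2.png

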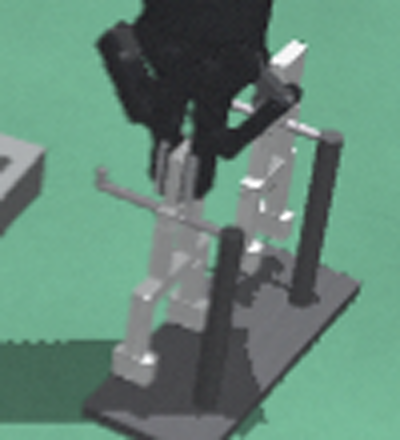

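The gauge's tab is pinched between the fingers (crop 180,165), opening 11 mm. Lift 22 mm.

Call:
jog_arm --plan '[{"x":0,"y":0,"z":-0.03,"wx":0,"wy":0,"wz":0},{"x":0,"y":0,"z":-0.06,"wx":0,"wy":0,"wz":0},{"x":0,"y":0,"z":-0.09,"wx":0,"wy":0,"wz":0},{"x":0,"y":0,"z":-0.11,"wx":0,"wy":0,"wz":0},{"x":0,"y":0,"z":-0.11,"wx":0,"wy":0,"wz":0},{"x":0,"y":0,"z":-0.11,"wx":0,"wy":0,"wz":0}]'

```text
t: 5.45
eef_pos: [0.6547, 0.1463, 0.1895]
tool_rot: [-0.0, 0.744, 0.668, -0.001]
contact_force: [-0.1, 1.4, -1.5]
gripper_width: 0.136
```

```bash
python3 go.py .555 .1565 .189 83.8; python3 - <<'E'
from h import *
# rod direction: look at the light rod in the top picture, at its lip & post
im=cv2.imread('pics/t.png')
cv2.imwrite('pics/rod.png',cv2.resize(im[125:185,170:260],(810,540),interpolation=2))
print(proj('top',[[.655+d*np.cos(a),.152+d*np.sin(a),.147] for a in(-.1,) for d in(-.055,.04)]))
for s,l in ((-1,'r'),(1,'l')): pass
E
```

```text
t 5.45 tcp [0.6547 0.1463 0.1895] psi 83.78 tilt [-0.0018 -0.0014] F [-0.1  1.4 -1.5] w 0.136
xyz [-0.0033, -0.501, 0.0033] w [-0.0005, 0.0005, -0.0001] rows>=2.4
[[228.46875694 170.66711801]
 [231.50564923 141.24166722]]
```

View pics/rod.png

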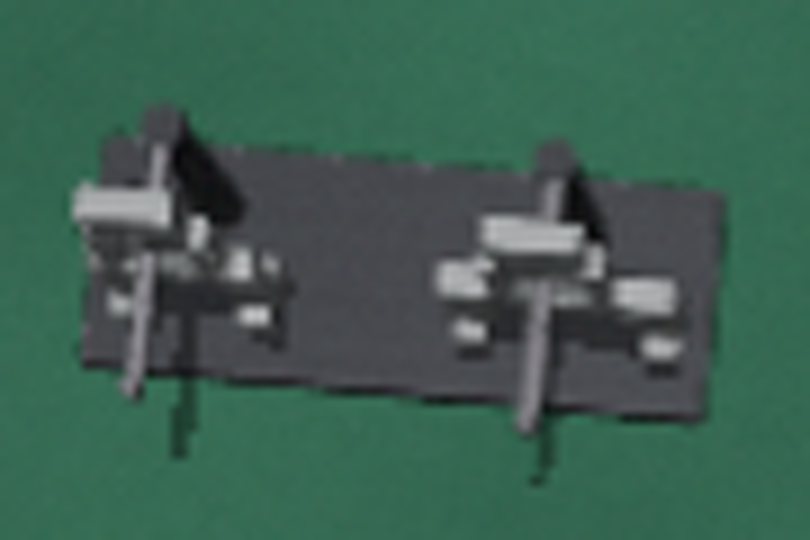

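The rod tip is at (228.6,172.8) and its post at (231.8,141.7), so the rod lies along the jaw axis. I'll draw straight out along -y of the tool.

Call:
jog_arm --plan '[{"x":0,"y":-0.06,"z":0,"wx":0,"wy":0,"wz":0},{"x":0,"y":-0.13,"z":0,"wx":0,"wy":0,"wz":0},{"x":0,"y":-0.2,"z":0,"wx":0,"wy":0,"wz":0},{"x":0,"y":-0.27,"z":0,"wx":0,"wy":0,"wz":0},{"x":0,"y":-0.34,"z":0,"wx":0,"wy":0,"wz":0},{"x":0,"y":-0.41,"z":0,"wx":0,"wy":0,"wz":0},{"x":0,"y":-0.48,"z":0,"wx":0,"wy":0,"wz":0},{"x":0,"y":-0.53,"z":0,"wx":0,"wy":0,"wz":0},{"x":0,"y":-0.53,"z":0,"wx":0,"wy":0,"wz":0},{"x":0,"y":-0.53,"z":0,"wx":0,"wy":0,"wz":0}]'

```text
t: 6.28
eef_pos: [0.5494, 0.1577, 0.1898]
tool_rot: [0.0, 0.744, 0.668, -0.001]
contact_force: [0.2, -0.7, -1.4]
gripper_width: 0.131
```

```bash
cat > look.py <<'E'
from fit import *
np.set_printoptions(precision=4,suppress=True)
cv2.imwrite('pics/s.png',snap('scene')[:,:,::-1]);cv2.imwrite('pics/t.png',snap('top')[:,:,::-1])
E
python3 look.py; python3 - <<'E'
from fit import *
np.set_printoptions(precision=4,suppress=True)
o=monitor.get_obs();p=o['eef_pos']; print(o['t'],p,o['contact_force'])
wh=masks(lambda im:soft(110,150,im.min(2).astype(float)))
B=[b for i,b in enumerate(M['gauge']) if i!=5]
for c in(['scene','top'],['top'],['scene']):
    print(c,fit(B,(p[0],p[1]+.004,.063,-.108),{n:wh[n] for n in c},[0,1,3]+([2] if len(c)==2 else []),pad=4))
im=cv2.imread('pics/s.png');q=proj('scene',[p])[0].astype(int); cv2.imwrite('pics/c3.png',cv2.resize(im[q[1]-60:q[1]+60,q[0]-60:q[0]+60],(480,480),interpolation=2))
E
```

```text
6.3833 [0.5502 0.1575 0.1898] [-0.3264  0.6505 -1.7705]
['scene', 'top'] (array([ 0.5515,  0.1572,  0.0664, -0.1447]), np.float64(1.4785457260340134))
['top'] (array([ 0.5487,  0.1641,  0.063 , -0.0583]), np.float64(0.9122027234491898))
['scene'] (array([ 0.5499,  0.1612,  0.063 , -0.1489]), np.float64(0.5640276815158912))
```

View pics/c3.png

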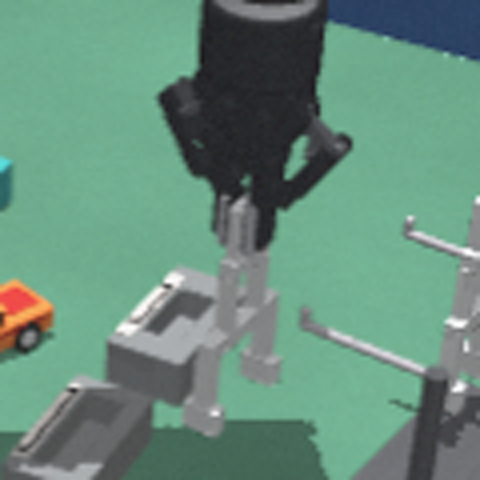

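The gauge hangs clear of the hook in the gripper at crop (235,300). I'll move to a clear green spot to measure how it sits in the hand.

```bash
python3 go.py .57 .02 .19 103.5
```

```text
t 6.38 tcp [0.5502 0.1575 0.1898] psi 83.74 tilt [-0.0011 -0.0013] F [-0.3  0.7 -1.8] w 0.133
xyz [-0.6727, 0.1732, -0.0004] w [-0.0004, 0.0004, -0.1098] rows>=3.3
```

Call:
jog_arm --plan '[{"x":-0.12,"y":0.03,"z":0,"wx":0,"wy":0,"wz":-0.02},{"x":-0.27,"y":0.07,"z":0,"wx":0,"wy":0,"wz":-0.045},{"x":-0.42,"y":0.1,"z":0,"wx":0,"wy":0,"wz":-0.07},{"x":-0.55,"y":0.14,"z":0,"wx":0,"wy":0,"wz":-0.095},{"x":-0.673,"y":0.173,"z":0,"wx":0,"wy":0,"wz":-0.11},{"x":-0.673,"y":0.173,"z":0,"wx":0,"wy":0,"wz":-0.11},{"x":-0.673,"y":0.173,"z":0,"wx":0,"wy":0,"wz":-0.11},{"x":-0.673,"y":0.173,"z":0,"wx":0,"wy":0,"wz":-0.11}]'

```text
t: 7.05
eef_pos: [0.5704, 0.0203, 0.1898]
tool_rot: [-0.0, 0.619, 0.785, -0.0]
contact_force: [0.2, 0.5, -1.3]
gripper_width: 0.134
```

```bash
cat > held.py <<'E'
from fit import *
np.set_printoptions(precision=4,suppress=True)
import runpy; runpy.run_path('look.py')
o=monitor.get_obs();p=o['eef_pos'];m=R.from_quat(o['tool_rot'],scalar_first=True).as_matrix(); psi=np.arctan2(m[1,0],m[0,0]); yaw=psi-np.pi/2
print(o['t'],p,'psi',np.degrees(psi),'tilt',m[:2,2],o['contact_force'])
B=[b for i,b in enumerate(M['gauge']) if i!=5]; p0=np.array([p[0],p[1],p[2]-.127,yaw])
ng=masks(notgreen); 
for n in ng:   # blank everything at or above the fingertips in the picture
    hide=np.zeros((420,560),np.uint8)
    q=np.vstack([proj(n,pose(p0,box(-60,60,-60,60,z,z+1))) for z in (106,400)]); cv2.fillConvexPoly(hide,cv2.convexHull(q.astype(np.int32)),1)
    if n=='top': ng[n][hide>0]=0
    else: ng[n][:int(proj(n,[p0[:3]+[0,0,.108]])[0][1])]=0
wh=masks(lambda im:soft(100,140,im.min(2).astype(float)))
for nm,mm in(('ng',ng),):
  for c,f in((['scene'],[0,1,3]),(['scene'],[1,2])):
    r,e=fit(B,p0,{n:mm[n] for n in c},f,pad=6); d=r-p0
    c_,s_=np.cos(yaw),np.sin(yaw); print(nm,c,f,r,'cost',round(e,3),'offset gauge axes mm',np.round([(c_*d[0]+s_*d[1])*1e3,(-s_*d[0]+c_*d[1])*1e3,d[2]*1e3],1),'dyaw',round(d[3],3))
out=[]
for n,f in(('scene','pics/s.png'),('top','pics/t.png')):
    im=cv2.imread(f); q=proj(n,[p0[:3]])[0].astype(int); x,y=q-[45,55]; k=6
    c=cv2.resize(im[y:y+80,x:x+66],None,fx=k,fy=k,interpolation=2)
    for b in B: cv2.polylines(c,[cv2.convexHull((((proj(n,pose(r,b))-[x,y]+.5)*k).astype(np.int32)))],True,(0,0,255))
    out.append(c)
cv2.imwrite('pics/held%d.png'%(o['t']*10),np.hstack(out)); print('held%d'%(o['t']*10))
E
python3 held.py
```

```text
7.15 [0.5701 0.0214 0.19  ] psi 103.62070499196528 tilt [-0.0009 -0.0004] [-0.3418 -1.1021 -1.5256]
ng ['scene'] [0, 1, 3] [0.5705 0.0218 0.063  0.2237] cost 0.776 offset gauge axes mm [0.5 0.3 0. ] dyaw -0.014
ng ['scene'] [1, 2] [0.5701 0.0228 0.0623 0.2377] cost 0.781 offset gauge axes mm [ 0.3  1.4 -0.7] dyaw 0.0
held71
```

View pics/held71.png

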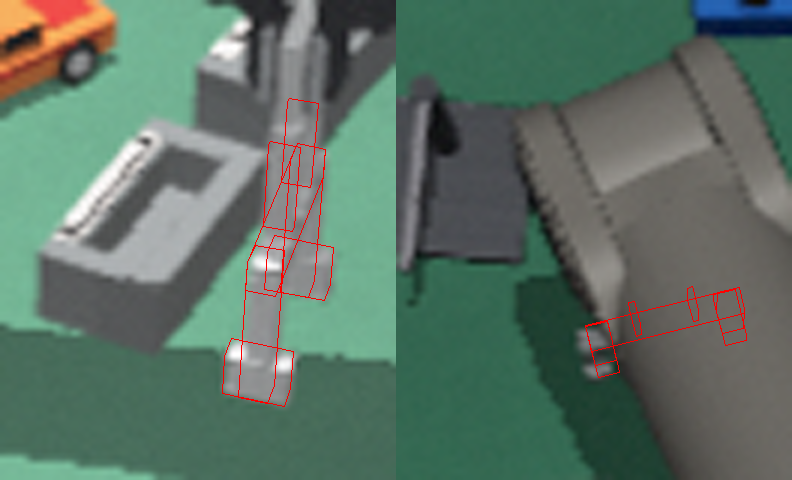

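The scene overlay fits. The top view suggests the gauge sits about 3 mm further to +y, so I'll assume 2 mm for now. I'll move above the nest and compare legs with car there.

```bash
python3 go.py .5763 -.111 .212 103.5
```

```text
t 7.15 tcp [0.5701 0.0214 0.19  ] psi 103.62 tilt [-0.0009 -0.0004] F [-0.3 -1.1 -1.5] w 0.132
xyz [-0.6507, -0.1257, -0.1099] w [-0.0003, 0.0001, 0.0007] rows>=3.2
```

Call:
jog_arm --plan '[{"x":-0.1,"y":-0.02,"z":-0.06,"wx":0,"wy":0,"wz":0},{"x":-0.25,"y":-0.05,"z":-0.11,"wx":0,"wy":0,"wz":0},{"x":-0.4,"y":-0.08,"z":-0.11,"wx":0,"wy":0,"wz":0},{"x":-0.53,"y":-0.1,"z":-0.11,"wx":0,"wy":0,"wz":0},{"x":-0.65,"y":-0.126,"z":-0.11,"wx":0,"wy":0,"wz":0},{"x":-0.65,"y":-0.126,"z":-0.11,"wx":0,"wy":0,"wz":0},{"x":-0.65,"y":-0.126,"z":-0.11,"wx":0,"wy":0,"wz":0},{"x":-0.65,"y":-0.126,"z":-0.11,"wx":0,"wy":0,"wz":0}]'

```text
t: 7.82
eef_pos: [0.5765, -0.1091, 0.2121]
tool_rot: [-0.0, 0.618, 0.787, 0.0]
contact_force: [-0.3, 0.6, -1.4]
gripper_width: 0.134
```

```bash
python3 held.py; python3 - <<'E'
from fit import *
a=cv2.imread('pics/s.png')[200:310,235:355]; b=cv2.imread('pics/t.png')[140:220,270:350]
cv2.imwrite('pics/n1.png',np.hstack([cv2.resize(a,None,fx=4.5,fy=4.5,interpolation=2)[:495],cv2.resize(b,(260,260),interpolation=2)[[*range(260)]+[259]*235]]))
E
```

```text
7.9167 [ 0.5765 -0.1086  0.2122] psi 103.79799744457024 tilt [-0.0005  0.0003] [ 0.4786  1.501  -1.3597]
ng ['scene'] [0, 1, 3] [ 0.5792 -0.111   0.0852  0.1945] cost 0.978 offset gauge axes mm [ 2.1 -2.9  0. ] dyaw -0.046
ng ['scene'] [1, 2] [ 0.5765 -0.1077  0.0844  0.2408] cost 1.002 offset gauge axes mm [ 0.2  0.9 -0.8] dyaw 0.0
held79
```

View pics/n1.png

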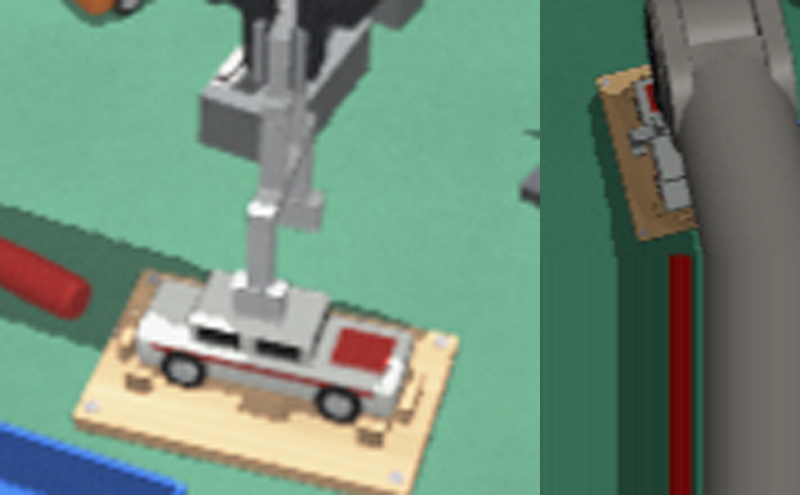

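```bash
python3 - <<'E'
from fit import *
o=monitor.get_obs();p=o['eef_pos']
print('obs near l,r,bottom ~286.6 298.6 270 ; far r,bottom ~306.8 251.1')
for d in(-3,0,3,6):
  for z in (.0852,):
    g=np.array([p[0]-d*.001*np.sin(.236),p[1]+d*.001*np.cos(.236),z,.236])
    near=proj('scene',pose(g,M['gauge'][3]));far=proj('scene',pose(g,M['gauge'][2]))
    print(d,near.min(0).round(1),near.max(0).round(1),far.max(0).round(1))
    t=proj('top',pose(g,M['gauge'][2])); print('   top',t.min(0).round(1),t.max(0).round(1))
a=cv2.imread('pics/s.png')[225:275,280:312]; b=cv2.imread('pics/t.png')[155:185,285:312]
cv2.imwrite('pics/n2.png',np.hstack([cv2.resize(a,None,fx=12,fy=12,interpolation=0),cv2.resize(b,None,fx=15,fy=20,interpolation=0)[:600]]))
E
```

```text
obs near l,r,bottom ~286.6 298.6 270 ; far r,bottom ~306.8 251.1
-3 [284.5 260.6] [297.4 273.1] [305.8 252.8]
   top [299.2 177.5] [305. 187.]
0 [284.9 259.8] [297.8 272.2] [306.1 252. ]
   top [298.3 177.7] [304.1 187.2]
3 [285.3 258.9] [298.1 271.3] [306.4 251.2]
   top [297.4 177.9] [303.2 187.4]
6 [285.7 258.1] [298.5 270.5] [306.7 250.4]
   top [296.5 178.2] [302.3 187.6]
```

View pics/n2.png

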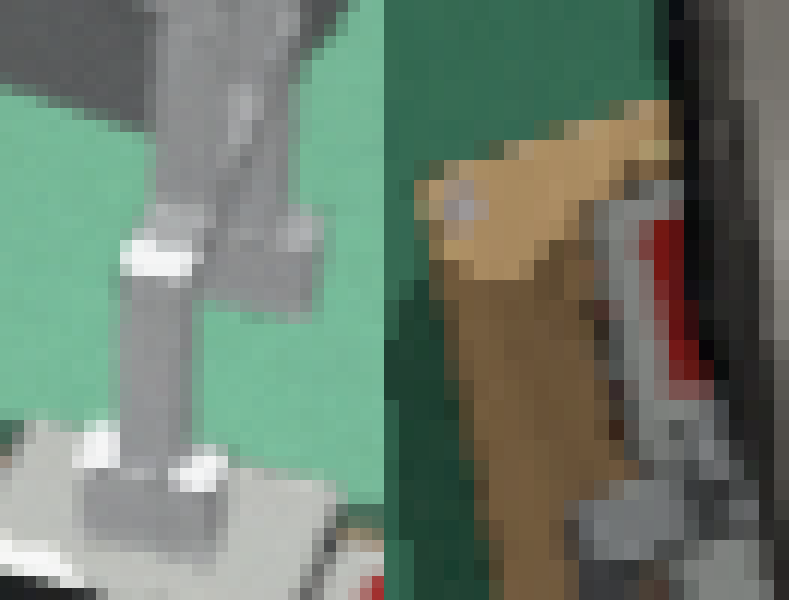

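The pixel edges put the gauge centre about 3 mm to +y of the TCP (near foot 285.8–298.5, bottom 271.6; far foot right edge 306.6). I'll shift the TCP to y = -0.1126, then descend while watching the force.

```bash
python3 go.py .5775 -.1126 .212 103.5 .5775 -.1126 .155 103.5 
```

```text
t 7.92 tcp [ 0.5765 -0.1086  0.2122] psi 103.8 tilt [-0.0005  0.0003] F [ 0.5  1.5 -1.4] w 0.132
xyz [-0.0205, 0.0003, 0.001] w [-0.0001, -0.0001, 0.0017] rows>=0.1
xyz [-0.0206, 0.0004, 0.286] w [-0.0001, -0.0001, 0.0017] rows>=1.4
```

Call:
jog_arm --plan '[{"x":-0.0205,"y":0,"z":0,"wx":0,"wy":0,"wz":0.0017},{"x":-0.0205,"y":0,"z":0,"wx":0,"wy":0,"wz":0.0017},{"x":-0.0205,"y":0,"z":0,"wx":0,"wy":0,"wz":0.0017},{"x":-0.0205,"y":0,"z":0.05,"wx":0,"wy":0,"wz":0.0017},{"x":-0.0205,"y":0,"z":0.1,"wx":0,"wy":0,"wz":0.0017},{"x":-0.0205,"y":0,"z":0.12,"wx":0,"wy":0,"wz":0.0017},{"x":-0.0205,"y":0,"z":0.12,"wx":0,"wy":0,"wz":0.0017},{"x":-0.0205,"y":0,"z":0.12,"wx":0,"wy":0,"wz":0.0017}]'

```text
t: 8.58
eef_pos: [0.577, -0.1125, 0.1874]
tool_rot: [-0.001, 0.619, 0.785, -0.0]
contact_force: [-0.1, -0.5, -1.2]
gripper_width: 0.132
```

```bash
python3 go.py .5775 -.1126 .155 103.5
```

```text
t 8.58 tcp [ 0.577  -0.1125  0.1874] psi 103.5 tilt [-0.002   0.0007] F [-0.1 -0.5 -1.2] w 0.132
xyz [-0.0011, 0.0028, 0.1621] w [-0.0006, -0.0004, -0.0] rows>=0.8
```

Call:
jog_arm --plan '[{"x":0,"y":0,"z":0.02,"wx":0,"wy":0,"wz":0},{"x":0,"y":0,"z":0.04,"wx":0,"wy":0,"wz":0},{"x":0,"y":0,"z":0.06,"wx":0,"wy":0,"wz":0},{"x":0,"y":0,"z":0.08,"wx":0,"wy":0,"wz":0},{"x":0,"y":0,"z":0.08,"wx":0,"wy":0,"wz":0}]'

```text
t: 9.0
eef_pos: [0.5764, -0.1126, 0.1704]
tool_rot: [-0.002, 0.619, 0.785, -0.001]
contact_force: [0.3, -0.4, -1.2]
gripper_width: 0.135
```

Call:
jog_arm --plan '[{"x":0,"y":0,"z":0.02,"wx":0,"wy":0,"wz":0},{"x":0,"y":0,"z":0.04,"wx":0,"wy":0,"wz":0},{"x":0,"y":0,"z":0.06,"wx":0,"wy":0,"wz":0},{"x":0,"y":0,"z":0.08,"wx":0,"wy":0,"wz":0},{"x":0,"y":0,"z":0.08,"wx":0,"wy":0,"wz":0}]'

```text
t: 9.42
eef_pos: [0.5757, -0.1125, 0.1534]
tool_rot: [-0.002, 0.619, 0.785, -0.001]
contact_force: [-0.1, 0.0, -1.8]
gripper_width: 0.133
```

```bash
python3 go.py .5775 -.1126 .139 103.5;  python3 - <<'E'
from h import *
a=snap('scene')[220:300,245:345,::-1]; cv2.imwrite('pics/n3.png',cv2.resize(a,None,fx=6,fy=6,interpolation=2))
E
```

```text
t 9.42 tcp [ 0.5757 -0.1125  0.1534] psi 103.5 tilt [-0.0049  0.0012] F [-0.1  0.  -1.8] w 0.133
xyz [-0.0026, 0.009, 0.0718] w [-0.0014, -0.0007, -0.0] rows>=0.3
```

View pics/n3.png

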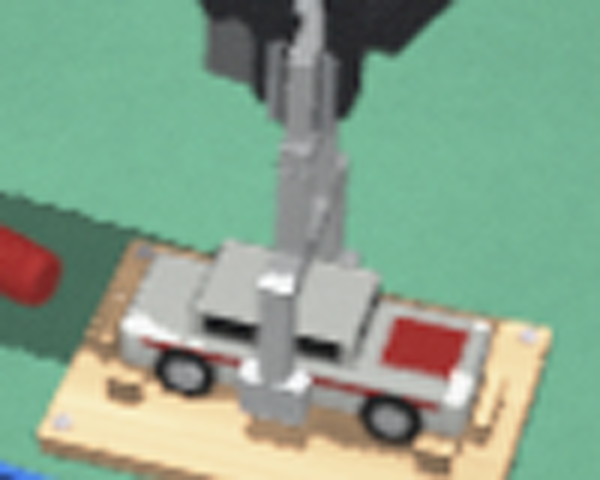

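The gauge straddles the car with no side force (near foot at crop (275,395), beside the car). I'll lower it the last 14 mm gently.

Call:
jog_arm --plan '[{"x":0,"y":0.005,"z":0.015,"wx":-0.0014,"wy":-0.0007,"wz":0},{"x":0,"y":0.005,"z":0.03,"wx":-0.0014,"wy":-0.0007,"wz":0},{"x":0,"y":0.005,"z":0.045,"wx":-0.0014,"wy":-0.0007,"wz":0},{"x":0,"y":0.005,"z":0.056,"wx":-0.0014,"wy":-0.0007,"wz":0},{"x":0,"y":0.005,"z":0.056,"wx":-0.0014,"wy":-0.0007,"wz":0}]'

```text
t: 9.88
eef_pos: [0.5765, -0.1123, 0.142]
tool_rot: [-0.0, 0.619, 0.785, -0.0]
contact_force: [0.1, -0.0, -1.3]
gripper_width: 0.13
```

Call:
jog_arm --plan '[{"x":0,"y":0,"z":0.005,"wx":0,"wy":0,"wz":0},{"x":0,"y":0,"z":0.01,"wx":0,"wy":0,"wz":0},{"x":0,"y":0,"z":0.01,"wx":0,"wy":0,"wz":0}]'

```text
t: 10.13
eef_pos: [0.5764, -0.1123, 0.1398]
tool_rot: [-0.0, 0.619, 0.785, -0.0]
contact_force: [-0.2, 0.7, -1.0]
gripper_width: 0.138
```

```bash
python3 go.py .5775 -.1126 .138 103.5
```

```text
t 10.13 tcp [ 0.5764 -0.1123  0.1398] psi 103.5 tilt [-0.0008  0.0002] F [-0.2  0.7 -1. ] w 0.138
xyz [-0.0029, 0.005, 0.0092] w [-0.0002, -0.0001, 0.0] rows>=0.1
```

Call:
jog_arm --plan '[{"x":0,"y":0,"z":0.006,"wx":0,"wy":0,"wz":0},{"x":0,"y":0,"z":0.006,"wx":0,"wy":0,"wz":0}]'

```text
t: 10.3
eef_pos: [0.5769, -0.1121, 0.1394]
tool_rot: [0.0, 0.619, 0.785, 0.0]
contact_force: [-1.0, 1.4, 3.9]
gripper_width: 0.131
```

Call:
jog_arm --plan '[{"x":0,"y":0,"z":0.005,"wx":0,"wy":0,"wz":0},{"x":0,"y":0,"z":0.005,"wx":0,"wy":0,"wz":0}]'

```text
t: 10.47
eef_pos: [0.5771, -0.112, 0.1394]
tool_rot: [0.0, 0.619, 0.785, 0.0]
contact_force: [-2.7, 0.7, 6.7]
gripper_width: 0.137
```

The feet are on the plate (force 6.7 N at z 0.1394). I'll release briefly so the gauge stands freely on both feet, then re-grip.

Call:
jog_arm --plan '[{"x":0,"y":0,"z":0,"wx":0,"wy":0,"wz":0},{"x":0,"y":0,"z":0,"wx":0,"wy":0,"wz":0},{"x":0,"y":0,"z":0,"wx":0,"wy":0,"wz":0},{"x":0,"y":0,"z":0,"wx":0,"wy":0,"wz":0},{"x":0,"y":0,"z":0,"wx":0,"wy":0,"wz":0},{"x":0,"y":0,"z":0,"wx":0,"wy":0,"wz":0}]' --hand -0.4

```text
t: 10.97
eef_pos: [0.5771, -0.112, 0.1393]
tool_rot: [0.0, 0.619, 0.785, 0.0]
contact_force: [-1.4, -0.5, 0.3]
gripper_width: 0.302
```

```bash
python3 look.py; python3 go.py .5775 -.1126 .139 103.5; python3 - <<'E'
from fit import *
np.set_printoptions(precision=4,suppress=True)
# foot geometry: gauge standing, scene edges of near foot/leg against wood: print predictions for offsets, and fit with brightness edges
p=monitor.get_obs()['eef_pos']
im=cv2.imread('pics/s.png').astype(float); e=cv2.Canny(cv2.imread('pics/s.png'),60,150); dt=cv2.distanceTransform(255-e,cv2.DIST_L2,5)
t=cv2.imread('pics/t.png'); dtt=cv2.distanceTransform(255-cv2.Canny(t,60,150),cv2.DIST_L2,5)
print('top px predicted', proj('top',[[p[0],p[1],.1]]))
E
```

```text
t 11.07 tcp [ 0.5771 -0.1119  0.1393] psi 103.51 tilt [ 0.0004 -0.0004] F [-0.3 -0.6  0.3] w 0.299
xyz [-0.0037, 0.0013, 0.0015] w [0.0001, 0.0001, 0.0] rows>=0.0
top px predicted [[313.0469 179.3912]]
```

Call:
jog_arm --plan '[{"x":0.0125,"y":0,"z":0,"wx":0,"wy":0,"wz":0},{"x":0.0125,"y":0,"z":0,"wx":0,"wy":0,"wz":0},{"x":0.0125,"y":0,"z":0,"wx":0,"wy":0,"wz":0}]'

```text
t: 11.32
eef_pos: [0.5765, -0.1092, 0.1393]
tool_rot: [0.0, 0.619, 0.785, 0.0]
contact_force: [-0.5, 0.4, -0.1]
gripper_width: 0.3
```

Call:
jog_arm --plan '[{"x":0,"y":0,"z":0,"wx":0,"wy":0,"wz":0},{"x":0,"y":0,"z":0,"wx":0,"wy":0,"wz":0},{"x":0,"y":0,"z":0,"wx":0,"wy":0,"wz":0},{"x":0,"y":0,"z":0,"wx":0,"wy":0,"wz":0},{"x":0,"y":0,"z":0,"wx":0,"wy":0,"wz":0},{"x":0,"y":0,"z":0,"wx":0,"wy":0,"wz":0}]' --hand -1

```text
t: 11.82
eef_pos: [0.5766, -0.1092, 0.1394]
tool_rot: [0.0, 0.619, 0.785, 0.0]
contact_force: [0.2, 1.1, 0.6]
gripper_width: 0.132
```

Call:
jog_arm --plan '[{"x":0,"y":0,"z":-0.05,"wx":0,"wy":0,"wz":0},{"x":0,"y":0,"z":-0.1,"wx":0,"wy":0,"wz":0},{"x":0,"y":0,"z":-0.15,"wx":0,"wy":0,"wz":0},{"x":0,"y":0,"z":-0.21,"wx":0,"wy":0,"wz":0},{"x":0,"y":0,"z":-0.27,"wx":0,"wy":0,"wz":0},{"x":0,"y":0,"z":-0.33,"wx":0,"wy":0,"wz":0},{"x":0,"y":0,"z":-0.38,"wx":0,"wy":0,"wz":0},{"x":0,"y":0,"z":-0.38,"wx":0,"wy":0,"wz":0},{"x":0,"y":0,"z":-0.38,"wx":0,"wy":0,"wz":0}]'

```text
t: 12.57
eef_pos: [0.5769, -0.1092, 0.2162]
tool_rot: [0.001, 0.619, 0.785, 0.0]
contact_force: [0.8, 0.1, -1.8]
gripper_width: 0.134
```

```bash
python3 go.py .52 0 .215 98.8 .4624 .1121 .215 94.1; python3 -c "
from h import *
import numpy as np
np.set_printoptions(precision=4,suppress=True)
print(monitor.get_obs()['q'])"
```

```text
t 12.57 tcp [ 0.5769 -0.1092  0.2162] psi 103.53 tilt [ 0.0021 -0.0006] F [ 0.8  0.1 -1.8] w 0.134
xyz [0.5975, -0.1488, 0.0049] w [0.0006, 0.0003, 0.0263] rows>=3.0
xyz [1.2098, -0.2977, 0.0039] w [0.0006, 0.0003, 0.0524] rows>=6.0
[ 0.5339  0.408  -0.5849  1.7581  0.2561  1.0499  0.0947]
```

Call:
jog_arm --plan '[{"x":0.12,"y":-0.03,"z":0,"wx":0,"wy":0,"wz":0.005},{"x":0.28,"y":-0.07,"z":0,"wx":0,"wy":0,"wz":0.012},{"x":0.45,"y":-0.11,"z":0,"wx":0,"wy":0,"wz":0.02},{"x":0.62,"y":-0.15,"z":0,"wx":0,"wy":0,"wz":0.028},{"x":0.78,"y":-0.19,"z":0,"wx":0,"wy":0,"wz":0.035},{"x":0.9,"y":-0.22,"z":0,"wx":0,"wy":0,"wz":0.04},{"x":0.95,"y":-0.235,"z":0,"wx":0,"wy":0,"wz":0.045},{"x":0.95,"y":-0.235,"z":0,"wx":0,"wy":0,"wz":0.045}]'

```text
t: 13.23
eef_pos: [0.4848, 0.0674, 0.2154]
tool_rot: [0.0, 0.671, 0.741, 0.0]
contact_force: [-0.3, -0.2, -1.5]
gripper_width: 0.136
```

```bash
python3 go.py .4624 .1121 .19 94.1
```

```text
t 13.23 tcp [0.4848 0.0674 0.2154] psi 95.69 tilt [ 0.0007 -0.0003] F [-0.3 -0.2 -1.5] w 0.136
xyz [0.2337, -0.0894, 0.1269] w [0.0002, 0.0001, 0.0089] rows>=1.3
```

Call:
jog_arm --plan '[{"x":0.08,"y":-0.03,"z":0.03,"wx":0,"wy":0,"wz":0.003},{"x":0.16,"y":-0.06,"z":0.06,"wx":0,"wy":0,"wz":0.006},{"x":0.234,"y":-0.089,"z":0.1,"wx":0,"wy":0,"wz":0.009},{"x":0.234,"y":-0.089,"z":0.127,"wx":0,"wy":0,"wz":0.009},{"x":0.234,"y":-0.089,"z":0.127,"wx":0,"wy":0,"wz":0.009},{"x":0.234,"y":-0.089,"z":0.127,"wx":0,"wy":0,"wz":0.009}]'

```text
t: 13.73
eef_pos: [0.4628, 0.1108, 0.1895]
tool_rot: [0.0, 0.682, 0.731, -0.0]
contact_force: [0.6, 0.2, -2.1]
gripper_width: 0.133
```

```bash
python3 go.py .4624 .1121 .165 94.1; python3 look.py; python3 - <<'E'
from fit import *
p=monitor.get_obs()['eef_pos']
s=cv2.imread('pics/s.png');t=cv2.imread('pics/t.png')
def c(im,q,w,h,k):
    x,y=int(q[0]-w/2),int(q[1]-h/2); print((x,y),k); return cv2.resize(im[y:y+h,x:x+w],None,fx=k,fy=k,interpolation=0)
a=c(s,proj('scene',[[.4624,.112,.05]])[0],50,60,9); b=c(t,proj('top',[[.4624,.112,.037]])[0],38,60,9)
m=np.hstack([a,b])
cv2.imwrite('pics/slot1.png',m); print(m.shape)
# overlays for later numeric comparison
g=np.array([p[0],p[1],p[2]-.1274,.0717])
for n in('scene','top'):
    for i,nm in((2,'far foot'),(3,'near foot')):
        q=proj(n,pose(g,M['gauge'][i])); print(n,nm,q.min(0).round(1),q.max(0).round(1))
    k=np.array([.4624,.1121,0,.0717]); print(n,'pocket mouth',proj(n,pose(k,np.array([[x,y,37] for x,y in((-15,-44),(15,-44),(15,44),(-15,44))])/1e3)).round(1).tolist())
E
```

```text
t 13.73 tcp [0.4628 0.1108 0.1895] psi 94.02 tilt [-0.0004 -0.0009] F [ 0.6  0.2 -2.1] w 0.133
xyz [0.0067, -0.0015, 0.1225] w [-0.0002, 0.0003, -0.0004] rows>=0.6
(273, 177) 9
(226, 186) 9
(540, 792, 3)
scene far foot [299.  188.4] [309.8 199.2]
scene near foot [287.5 202.2] [298.6 213.4]
scene pocket mouth [[286.3, 218.1], [296.4, 221.3], [309.9, 204.0], [300.1, 201.0]]
top far foot [231.5 212.3] [236.3 221. ]
top near foot [253.6 210.5] [258.1 219.2]
top pocket mouth [[258.7, 220.3], [258.0, 211.3], [231.8, 213.5], [232.4, 222.4]]
```

```bash
cat > edge.py <<'E'
from fit import *
np.set_printoptions(precision=4,suppress=True)
def grad(im):
    g=cv2.GaussianBlur(im,(0,0),.7).astype(np.float32); return np.sqrt(sum(cv2.Sobel(g[...,k],5,1,0)**2+cv2.Sobel(g[...,k],5,0,1)**2 for k in range(3)))
def rect(a,b,z): 
    c=np.array([[-a,-b,z],[a,-b,z],[a,b,z],[-a,b,z],[-a,-b,z]])/1e3
    return np.vstack([c[i]+(c[i+1]-c[i])*np.linspace(0,1,40)[:,None] for i in range(4)])
def efit(pts,p0,G,ns):
    def cost(v):
        p=np.array([p0[0]+v[0]*.01,p0[1]+v[1]*.01,0,p0[3]+v[2]*.1]); c=0
        for n in ns:
            q=proj(n,pose(p,pts)).astype(np.float32); c-=cv2.remap(G[n],q[:,0].copy(),q[:,1].copy(),cv2.INTER_LINEAR).mean()
        return c
    b=min((minimize(cost,[a,c,d],method='Nelder-Mead',options=dict(initial_simplex=np.array([[a,c,d],[a+.2,c,d],[a,c+.2,d],[a,c,d+.2]]),xatol=.003)) for a in(-.3,0,.3) for c in(-.3,0,.3) for d in(0,)),key=lambda r:r.fun)
    return np.array([p0[0]+b.x[0]*.01,p0[1]+b.x[1]*.01,p0[3]+b.x[2]*.1]),round(b.fun,1)
if __name__=='__main__':
    I={'scene':cv2.resize(cv2.imread('pics/scene0.png'),(560,420),interpolation=cv2.INTER_AREA),'top':cv2.resize(cv2.imread('pics/top0.png'),(560,420),interpolation=cv2.INTER_AREA)}
    G={n:grad(I[n]) for n in I}
    for nm,pts in(('outer',rect(30,59,37)),('pocket',rect(15,44,37)),('both',np.vstack([rect(30,59,37),rect(15,44,37)]))):
        for ns in(['scene'],['top'],['scene','top']): print(nm,ns,*efit(pts,(.4624,.1118,0,.07),G,ns))
E
python3 edge.py
```

```text
outer ['scene'] [0.4647 0.108  0.072 ] -347.8
outer ['top'] [0.4606 0.1125 0.0641] -240.6
outer ['scene', 'top'] [0.4629 0.11   0.0679] -516.7
pocket ['scene'] [0.4651 0.1074 0.0605] -285.3
pocket ['top'] [0.4628 0.1155 0.0647] -101.6
pocket ['scene', 'top'] [0.4635 0.1257 0.0075] -388.5
both ['scene'] [0.4648 0.1078 0.0702] -315.6
both ['top'] [0.4613 0.113  0.0606] -162.0
both ['scene', 'top'] [0.4636 0.109  0.0704] -436.7
```

View pics/slot1.png

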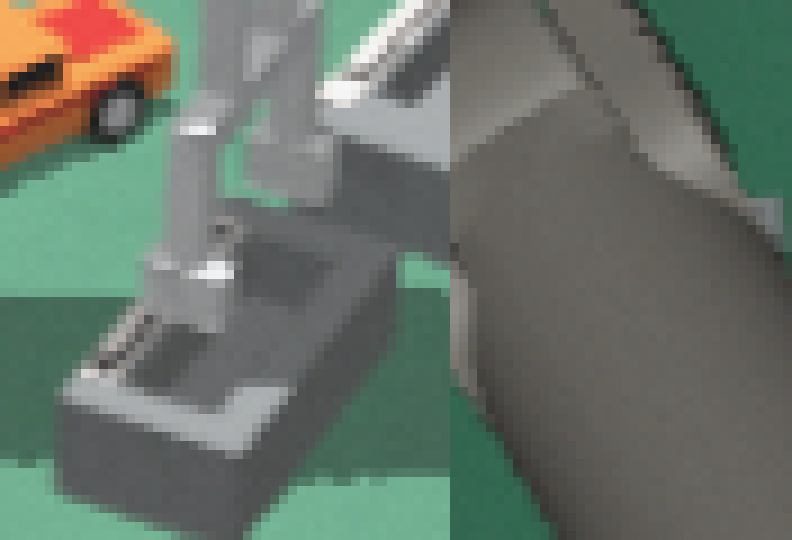

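The gauge hangs over the wide block (scene: near foot x 288.9–298.9, bottom 213.4; far foot right edge 310.3; pocket mouth near corners ~(287,219) and (297,222)). Against the TCP prediction the gauge sits about (+1.2, +0.4) mm off in this camera, and the scene edge fit puts the slot at (0.4648, 0.1078). The target TCP is then about (0.4636, 0.1076), with gentle probing. The 12 views are nearly used up, so from here I rely on force, height and numeric checks.

```bash
python3 go.py .4636 .1076 .172 94 .4636 .1076 .160 94
```

```text
t 13.83 tcp [0.4632 0.111  0.1901] psi 93.97 tilt [ 0.0008 -0.0005] F [ 0.9  0.5 -1.7] w 0.135
xyz [-0.0169, 0.0006, 0.0903] w [0.0002, 0.0002, -0.0002] rows>=0.4
xyz [-0.0168, 0.0005, 0.1503] w [0.0002, 0.0002, -0.0002] rows>=0.7
```

Call:
jog_arm --plan '[{"x":-0.017,"y":0,"z":0.03,"wx":0,"wy":0,"wz":0},{"x":-0.017,"y":0,"z":0.06,"wx":0,"wy":0,"wz":0},{"x":-0.017,"y":0,"z":0.09,"wx":0,"wy":0,"wz":0},{"x":-0.017,"y":0,"z":0.11,"wx":0,"wy":0,"wz":0},{"x":-0.017,"y":0,"z":0.12,"wx":0,"wy":0,"wz":0},{"x":-0.017,"y":0,"z":0.12,"wx":0,"wy":0,"wz":0}]'

```text
t: 14.33
eef_pos: [0.4631, 0.1075, 0.1654]
tool_rot: [0.0, 0.682, 0.731, -0.0]
contact_force: [-0.1, 0.5, -1.5]
gripper_width: 0.131
```

```bash
python3 go.py .4636 .1076 .162 94
```

```text
t 14.33 tcp [0.4631 0.1075 0.1654] psi 93.98 tilt [-0.0004 -0.0006] F [-0.1  0.5 -1.5] w 0.131
xyz [0.0002, 0.0026, 0.017] w [-0.0001, 0.0002, -0.0001] rows>=0.1
```

Call:
jog_arm --plan '[{"x":0,"y":0.0025,"z":0.008,"wx":0,"wy":0,"wz":0},{"x":0,"y":0.0025,"z":0.016,"wx":0,"wy":0,"wz":0},{"x":0,"y":0.0025,"z":0.016,"wx":0,"wy":0,"wz":0},{"x":0,"y":0.0025,"z":0.016,"wx":0,"wy":0,"wz":0}]'

```text
t: 14.67
eef_pos: [0.4636, 0.1076, 0.1622]
tool_rot: [0.0, 0.682, 0.731, -0.0]
contact_force: [0.2, 0.4, -0.9]
gripper_width: 0.136
```

```bash
python3 go.py .4636 .1076 .155 94; python3 -c "
from h import *
print(monitor.get_obs()['torque'])"
```

```text
t 14.67 tcp [0.4636 0.1076 0.1622] psi 93.99 tilt [-0.0004 -0.0006] F [ 0.2  0.4 -0.9] w 0.136
xyz [0.0001, 0.0001, 0.036] w [-0.0001, 0.0002, -0.0001] rows>=0.2
[-0.00618821  0.00233425  0.01262927]
```

The feet are 2 mm inside the mouth with no contact. I'll go deeper.

Call:
jog_arm --plan '[{"x":0,"y":0,"z":0.01,"wx":0,"wy":0,"wz":0},{"x":0,"y":0,"z":0.02,"wx":0,"wy":0,"wz":0},{"x":0,"y":0,"z":0.03,"wx":0,"wy":0,"wz":0},{"x":0,"y":0,"z":0.03,"wx":0,"wy":0,"wz":0}]'

```text
t: 15.0
eef_pos: [0.4633, 0.1075, 0.1558]
tool_rot: [-0.0, 0.682, 0.731, -0.001]
contact_force: [-0.8, 0.8, -1.8]
gripper_width: 0.132
```

```bash
python3 go.py .4636 .1076 .140 94; python3 -c "
from h import *
print(monitor.get_obs()['torque'])"
```

```text
t 15.0 tcp [0.4633 0.1075 0.1558] psi 93.99 tilt [-0.001  -0.0007] F [-0.8  0.8 -1.8] w 0.132
xyz [0.0004, 0.0014, 0.079] w [-0.0003, 0.0002, -0.0] rows>=0.4
[0.00452308 0.02373682 0.00998459]
```

Call:
jog_arm --plan '[{"x":0,"y":0.0014,"z":0.015,"wx":0,"wy":0,"wz":0},{"x":0,"y":0.0014,"z":0.03,"wx":0,"wy":0,"wz":0},{"x":0,"y":0.0014,"z":0.045,"wx":0,"wy":0,"wz":0},{"x":0,"y":0.0014,"z":0.06,"wx":0,"wy":0,"wz":0},{"x":0,"y":0.0014,"z":0.072,"wx":0,"wy":0,"wz":0},{"x":0,"y":0.0014,"z":0.072,"wx":0,"wy":0,"wz":0}]'

```text
t: 15.5
eef_pos: [0.4632, 0.1074, 0.1408]
tool_rot: [-0.0, 0.682, 0.731, -0.001]
contact_force: [1.2, 0.3, -0.7]
gripper_width: 0.132
```

Call:
jog_arm --plan '[{"x":0,"y":0,"z":0.008,"wx":0,"wy":0,"wz":0},{"x":0,"y":0,"z":0.012,"wx":0,"wy":0,"wz":0},{"x":0,"y":0,"z":0.012,"wx":0,"wy":0,"wz":0}]'

```text
t: 15.75
eef_pos: [0.4637, 0.1075, 0.1393]
tool_rot: [0.0, 0.682, 0.731, -0.001]
contact_force: [-1.9, -1.9, 7.7]
gripper_width: 0.134
```

The gauge is on the floor of the pocket: contact at z 0.1393, matching 12 mm floor height. Release and rise.

Call:
jog_arm --plan '[{"x":0,"y":0,"z":0,"wx":0,"wy":0,"wz":0},{"x":0,"y":0,"z":0,"wx":0,"wy":0,"wz":0},{"x":0,"y":0,"z":0,"wx":0,"wy":0,"wz":0},{"x":0,"y":0,"z":0,"wx":0,"wy":0,"wz":0},{"x":0,"y":0,"z":0,"wx":0,"wy":0,"wz":0},{"x":0,"y":0,"z":0,"wx":0,"wy":0,"wz":0},{"x":0,"y":0,"z":0,"wx":0,"wy":0,"wz":0},{"x":0,"y":0,"z":0,"wx":0,"wy":0,"wz":0}]' --hand 0.2

```text
t: 16.42
eef_pos: [0.4637, 0.1075, 0.1392]
tool_rot: [-0.0, 0.682, 0.731, -0.001]
contact_force: [-0.3, -0.5, -0.9]
gripper_width: 0.601
```

Call:
jog_arm --plan '[{"x":0,"y":0,"z":-0.06,"wx":0,"wy":0,"wz":0},{"x":0,"y":0,"z":-0.15,"wx":0,"wy":0,"wz":0},{"x":0,"y":0,"z":-0.3,"wx":0,"wy":0,"wz":0},{"x":0,"y":0,"z":-0.45,"wx":0,"wy":0,"wz":0},{"x":0,"y":0,"z":-0.45,"wx":0,"wy":0,"wz":0},{"x":0,"y":0,"z":-0.45,"wx":0,"wy":0,"wz":0}]'

```text
t: 16.92
eef_pos: [0.4651, 0.1081, 0.2316]
tool_rot: [0.002, 0.682, 0.731, 0.001]
contact_force: [-0.2, -0.5, -0.7]
gripper_width: 0.6
```

```bash
python3 go.py .576 -.111 .2 13.5 .576 -.111 .2 54
```

```text
t 16.92 tcp [0.4651 0.1081 0.2316] psi 93.97 tilt [ 0.0034 -0.0009] F [-0.2 -0.5 -0.7] w 0.6
xyz [-1.131, 0.477, 0.161] w [0.0011, -0.0004, 0.4471] rows>=11.2
xyz [-1.131, 0.477, 0.161] w [0.0011, -0.0, 0.2221] rows>=5.9
```

Call:
jog_arm --plan '[{"x":-0.9,"y":0.38,"z":0,"wx":0.001,"wy":0,"wz":0.25},{"x":-0.9,"y":0.38,"z":0,"wx":0.001,"wy":0,"wz":0.25},{"x":-0.9,"y":0.38,"z":0,"wx":0.001,"wy":0,"wz":0.25},{"x":-0.9,"y":0.38,"z":0,"wx":0.001,"wy":0,"wz":0.25},{"x":-0.9,"y":0.38,"z":0,"wx":0.001,"wy":0,"wz":0.25},{"x":-0.9,"y":0.38,"z":0,"wx":0.001,"wy":0,"wz":0.25},{"x":-0.9,"y":0.38,"z":0,"wx":0.001,"wy":0,"wz":0.25},{"x":-0.9,"y":0.38,"z":0,"wx":0.001,"wy":0,"wz":0.25}]' --hand 1

```text
t: 17.58
eef_pos: [0.5527, -0.0668, 0.2309]
tool_rot: [-0.001, 0.911, 0.413, -0.001]
contact_force: [-0.7, 0.4, 0.4]
gripper_width: 1.0
```

```bash
python3 go.py .576 -.111 .15 13.5; python3 look.py; python3 - <<'E'
from fit import *
np.set_printoptions(precision=4,suppress=True)
wh=masks(lambda im:soft(110,150,im.min(2).astype(float)))
print('gauge in slot, scene fit',fit([b for i,b in enumerate(M['gauge']) if i in(0,1,4,5,6,7)],(.4648,.108,.012,.07),{'scene':wh['scene']},[0,1,2],pad=3))
for t in('gauge_wide','gauge_wide_tab'): print(t,[(q['location'],q['confidence']) for q in finder.place_of('scene',t)])
print(proj('scene',[[.4645,.108,.012],[.4645,.108,.158]]))
E
```

```text
t 17.58 tcp [ 0.5527 -0.0668  0.2309] psi 48.84 tilt [-0.002   0.0004] F [-0.7  0.4  0.4] w 1.0
xyz [-0.0894, 0.2341, 0.4039] w [-0.0005, 0.0005, 0.1964] rows>=4.9
gauge in slot, scene fit (array([ 0.5522, -0.0796,  0.1104,  0.07  ]), np.float64(0.4921336007316333))
gauge_wide [([294.2, 218.7], 0.68)]
gauge_wide_tab [([299.2, 174.8], 0.58)]
[[297.9174 219.1788]
 [299.8622 174.7005]]
```

Call:
jog_arm --plan '[{"x":-0.085,"y":0.23,"z":0.2,"wx":0,"wy":0,"wz":0.1964},{"x":-0.085,"y":0.23,"z":0.3,"wx":0,"wy":0,"wz":0.1964},{"x":-0.085,"y":0.23,"z":0.4,"wx":0,"wy":0,"wz":0.1964},{"x":-0.085,"y":0.23,"z":0.4,"wx":0,"wy":0,"wz":0.1964},{"x":-0.085,"y":0.23,"z":0.4,"wx":0,"wy":0,"wz":0.1964},{"x":-0.085,"y":0.23,"z":0.4,"wx":0,"wy":0,"wz":0.1964},{"x":-0.085,"y":0.23,"z":0.4,"wx":0,"wy":0,"wz":0.1964},{"x":-0.085,"y":0.23,"z":0.4,"wx":0,"wy":0,"wz":0.1964}]'

```text
t: 18.45
eef_pos: [0.5767, -0.1084, 0.152]
tool_rot: [-0.0, 0.993, 0.122, 0.0]
contact_force: [0.9, 0.1, 0.7]
gripper_width: 0.995
```

```bash
python3 go.py .576 -.110 .08 13.5 .576 -.110 .021 13.5
```

```text
t 18.45 tcp [ 0.5767 -0.1084  0.152 ] psi 14.0 tilt [0.     0.0002] F [0.9 0.1 0.7] w 0.995
xyz [-0.0052, 0.0072, 0.3598] w [-0.0, -0.0, 0.0028] rows>=1.7
xyz [-0.0052, 0.0073, 0.6548] w [-0.0, -0.0, 0.0028] rows>=3.1
```

Call:
jog_arm --plan '[{"x":-0.005,"y":0.007,"z":0.12,"wx":0,"wy":0,"wz":0.003},{"x":-0.005,"y":0.007,"z":0.24,"wx":0,"wy":0,"wz":0.003},{"x":-0.005,"y":0.007,"z":0.34,"wx":0,"wy":0,"wz":0.003},{"x":-0.005,"y":0.007,"z":0.44,"wx":0,"wy":0,"wz":0.003},{"x":-0.005,"y":0.007,"z":0.54,"wx":0,"wy":0,"wz":0.003},{"x":-0.005,"y":0.007,"z":0.61,"wx":0,"wy":0,"wz":0.003},{"x":-0.005,"y":0.007,"z":0.65,"wx":0,"wy":0,"wz":0.003},{"x":-0.005,"y":0.007,"z":0.65,"wx":0,"wy":0,"wz":0.003},{"x":-0.005,"y":0.007,"z":0.65,"wx":0,"wy":0,"wz":0.003}]'

```text
t: 19.2
eef_pos: [0.5763, -0.11, 0.0223]
tool_rot: [-0.0, 0.993, 0.118, 0.0]
contact_force: [0.3, -0.3, 0.8]
gripper_width: 1.003
```

Call:
jog_arm --plan '[{"x":0,"y":0,"z":0,"wx":0,"wy":0,"wz":0},{"x":0,"y":0,"z":0,"wx":0,"wy":0,"wz":0},{"x":0,"y":0,"z":0,"wx":0,"wy":0,"wz":0},{"x":0,"y":0,"z":0,"wx":0,"wy":0,"wz":0},{"x":0,"y":0,"z":0,"wx":0,"wy":0,"wz":0},{"x":0,"y":0,"z":0,"wx":0,"wy":0,"wz":0},{"x":0,"y":0,"z":0,"wx":0,"wy":0,"wz":0},{"x":0,"y":0,"z":0,"wx":0,"wy":0,"wz":0}]' --hand -1 --grip_force 30

```text
t: 19.87
eef_pos: [0.5771, -0.11, 0.0234]
tool_rot: [0.0, 0.993, 0.118, 0.001]
contact_force: [-0.7, 0.1, 5.8]
gripper_width: 0.555
```

```bash
python3 go.py .576 -.110 .12 13.5
```

```text
t 19.87 tcp [ 0.5771 -0.11    0.0234] psi 13.52 tilt [0.0021 0.    ] F [-0.7  0.1  5.8] w 0.555
xyz [-0.0045, -0.0011, -0.4828] w [0.0001, -0.0006, 0.0001] rows>=2.3
```

The car is gripped (opening 47 mm). Lift it.

Call:
jog_arm --plan '[{"x":0,"y":0,"z":-0.03,"wx":0,"wy":0,"wz":0},{"x":0,"y":0,"z":-0.08,"wx":0,"wy":0,"wz":0},{"x":0,"y":0,"z":-0.15,"wx":0,"wy":0,"wz":0},{"x":0,"y":0,"z":-0.23,"wx":0,"wy":0,"wz":0},{"x":0,"y":0,"z":-0.32,"wx":0,"wy":0,"wz":0},{"x":0,"y":0,"z":-0.42,"wx":0,"wy":0,"wz":0},{"x":0,"y":0,"z":-0.5,"wx":0,"wy":0,"wz":0},{"x":0,"y":0,"z":-0.5,"wx":0,"wy":0,"wz":0},{"x":0,"y":0,"z":-0.5,"wx":0,"wy":0,"wz":0}]'

```text
t: 20.62
eef_pos: [0.5774, -0.1101, 0.1245]
tool_rot: [0.0, 0.993, 0.118, 0.002]
contact_force: [-0.1, -0.4, -1.7]
gripper_width: 0.553
```

```bash
python3 go.py .496 -.324 .123 7.3; python3 -c "
from h import *
snap('scene');print([(q['location'],q['confidence']) for q in finder.place_of('scene','car')], proj('scene',[[.577,-.11,.115]]))"
```

```text
t 20.62 tcp [ 0.5774 -0.1101  0.1245] psi 13.52 tilt [ 0.0042 -0.0004] F [-0.1 -0.4 -1.7] w 0.553
xyz [-0.6457, 0.9448, 0.006] w [0.0004, -0.0013, 0.0346] rows>=5.5
[([295.6, 253.7], 0.78), ([269.4, 194.1], 0.73), ([217.0, 332.6], 0.6)] [[295.88823809 249.71327528]]
```

```bash
python3 look.py; python3 - <<'E'
from fit import *
np.set_printoptions(precision=2,suppress=True)
def red(im,x,y,r=22):
    im=im.astype(float); m=((im[...,2]>1.8*im[...,1])&(im[...,2]>1.8*im[...,0])&(im[...,2]>90)); w=np.zeros_like(m); w[y-r:y+r,x-r:x+r]=1; m&=w
    k,l,s,c=cv2.connectedComponentsWithStats(m.astype(np.uint8)); i=1+np.argmax(s[1:,4]); return s[i],c[i]
a=cv2.resize(cv2.imread('pics/scene0.png'),(560,420),interpolation=cv2.INTER_AREA)
s0,c0=red(a,312,277); print('before',s0,c0)
h=atz('scene',[c0],.042)[0]; l=np.array([h[0]-.5758,h[1]+.1093]); c,s=np.cos(.236),np.sin(.236); print('car-frame patch',(c*l[0]+s*l[1]),(-s*l[0]+c*l[1]))
d=monitor.get_obs()['eef_pos']-[.5771,-.11,.0234]; pr=proj('scene',[h+d])[0]; print('shift',d,'expected',pr)
print('now',*red(cv2.imread('pics/s.png'),*pr.astype(int)))
E
```

```text
before [309 273  14   9  89] [315.22 277.2 ]
car-frame patch 0.05012447784998651 0.00029887575460189365
shift [-0.   0.   0.1] expected [317.18 244.96]
now [310 242  14   9  95] [316.77 246.18]
```

The red bonnet patch is within 1.2 px of where it should be, so the car is held, at most ~3 mm low at the nose. Move over the tote.

Call:
jog_arm --plan '[{"x":-0.06,"y":0.09,"z":0,"wx":0,"wy":-0.001,"wz":0.004},{"x":-0.14,"y":0.21,"z":0,"wx":0,"wy":-0.001,"wz":0.01},{"x":-0.24,"y":0.35,"z":0,"wx":0,"wy":-0.001,"wz":0.015},{"x":-0.34,"y":0.5,"z":0,"wx":0,"wy":-0.001,"wz":0.02},{"x":-0.44,"y":0.65,"z":0,"wx":0,"wy":-0.001,"wz":0.025},{"x":-0.54,"y":0.79,"z":0,"wx":0,"wy":-0.001,"wz":0.03},{"x":-0.61,"y":0.89,"z":0,"wx":0,"wy":-0.001,"wz":0.035},{"x":-0.646,"y":0.945,"z":0,"wx":0,"wy":-0.001,"wz":0.035},{"x":-0.646,"y":0.945,"z":0,"wx":0,"wy":-0.001,"wz":0.035},{"x":-0.646,"y":0.945,"z":0,"wx":0,"wy":-0.001,"wz":0.035}]'

```text
t: 21.65
eef_pos: [0.4945, -0.3231, 0.1214]
tool_rot: [-0.001, 0.998, 0.063, -0.002]
contact_force: [0.8, 0.3, -1.1]
gripper_width: 0.554
```

```bash
python3 go.py .496 -.324 .04 7.3 .496 -.324 .022 7.3
```

```text
t 21.65 tcp [ 0.4945 -0.3231  0.1214] psi 7.22 tilt [-0.004   0.0011] F [ 0.8  0.3 -1.1] w 0.554
xyz [0.0084, 0.006, 0.407] w [-0.0005, 0.0012, -0.0004] rows>=2.0
xyz [0.0087, 0.0061, 0.497] w [-0.0005, 0.0012, -0.0004] rows>=2.4
```

Call:
jog_arm --plan '[{"x":0.008,"y":0.006,"z":0.06,"wx":0,"wy":0.0012,"wz":0},{"x":0.008,"y":0.006,"z":0.14,"wx":0,"wy":0.0012,"wz":0},{"x":0.008,"y":0.006,"z":0.22,"wx":0,"wy":0.0012,"wz":0},{"x":0.008,"y":0.006,"z":0.3,"wx":0,"wy":0.0012,"wz":0},{"x":0.008,"y":0.006,"z":0.38,"wx":0,"wy":0.0012,"wz":0},{"x":0.008,"y":0.006,"z":0.44,"wx":0,"wy":0.0012,"wz":0},{"x":0.008,"y":0.006,"z":0.47,"wx":0,"wy":0.0012,"wz":0},{"x":0.008,"y":0.006,"z":0.49,"wx":0,"wy":0.0012,"wz":0},{"x":0.008,"y":0.006,"z":0.49,"wx":0,"wy":0.0012,"wz":0},{"x":0.008,"y":0.006,"z":0.49,"wx":0,"wy":0.0012,"wz":0}]'

```text
t: 22.48
eef_pos: [0.4965, -0.3238, 0.0238]
tool_rot: [-0.001, 0.998, 0.063, 0.0]
contact_force: [-0.1, 0.3, -2.4]
gripper_width: 0.556
```

Call:
jog_arm --plan '[{"x":0,"y":0,"z":0.008,"wx":0,"wy":0,"wz":0},{"x":0,"y":0,"z":0.016,"wx":0,"wy":0,"wz":0},{"x":0,"y":0,"z":0.016,"wx":0,"wy":0,"wz":0}]'

```text
t: 22.73
eef_pos: [0.4967, -0.324, 0.021]
tool_rot: [-0.001, 0.998, 0.063, 0.001]
contact_force: [-0.3, -0.8, -0.7]
gripper_width: 0.557
```

Call:
jog_arm --plan '[{"x":0,"y":0,"z":0.006,"wx":0,"wy":0,"wz":0},{"x":0,"y":0,"z":0.012,"wx":0,"wy":0,"wz":0},{"x":0,"y":0,"z":0.012,"wx":0,"wy":0,"wz":0}]'

```text
t: 22.98
eef_pos: [0.4965, -0.324, 0.0184]
tool_rot: [-0.001, 0.998, 0.063, 0.0]
contact_force: [-0.5, -0.3, -2.1]
gripper_width: 0.554
```

Call:
jog_arm --plan '[{"x":0,"y":0,"z":0.006,"wx":0,"wy":0,"wz":0},{"x":0,"y":0,"z":0.01,"wx":0,"wy":0,"wz":0},{"x":0,"y":0,"z":0.01,"wx":0,"wy":0,"wz":0}]'

```text
t: 23.23
eef_pos: [0.4964, -0.3239, 0.0162]
tool_rot: [-0.001, 0.998, 0.063, 0.0]
contact_force: [-0.2, -0.9, -2.4]
gripper_width: 0.554
```

Call:
jog_arm --plan '[{"x":0,"y":0,"z":0.006,"wx":0,"wy":0,"wz":0},{"x":0,"y":0,"z":0.006,"wx":0,"wy":0,"wz":0}]'

```text
t: 23.4
eef_pos: [0.4965, -0.324, 0.0155]
tool_rot: [-0.001, 0.998, 0.063, 0.0]
contact_force: [-1.6, 0.5, 3.3]
gripper_width: 0.551
```

Call:
jog_arm --plan '[{"x":0,"y":0,"z":0.005,"wx":0,"wy":0,"wz":0},{"x":0,"y":0,"z":0.005,"wx":0,"wy":0,"wz":0}]'

```text
t: 23.57
eef_pos: [0.4965, -0.324, 0.0154]
tool_rot: [-0.0, 0.998, 0.063, 0.0]
contact_force: [-2.9, 1.4, 8.7]
gripper_width: 0.553
```

The car touches down at exactly the predicted height (0.0154). Release, then rise and retreat.

Call:
jog_arm --plan '[{"x":0,"y":0,"z":-0.004,"wx":0,"wy":0,"wz":0},{"x":0,"y":0,"z":-0.004,"wx":0,"wy":0,"wz":0},{"x":0,"y":0,"z":-0.004,"wx":0,"wy":0,"wz":0},{"x":0,"y":0,"z":-0.004,"wx":0,"wy":0,"wz":0},{"x":0,"y":0,"z":-0.004,"wx":0,"wy":0,"wz":0},{"x":0,"y":0,"z":-0.004,"wx":0,"wy":0,"wz":0},{"x":0,"y":0,"z":-0.004,"wx":0,"wy":0,"wz":0},{"x":0,"y":0,"z":-0.004,"wx":0,"wy":0,"wz":0}]' --hand 1

```text
t: 24.23
eef_pos: [0.4965, -0.324, 0.0162]
tool_rot: [-0.0, 0.998, 0.063, 0.0]
contact_force: [-0.1, -0.5, -0.1]
gripper_width: 1.001
```

Call:
jog_arm --plan '[{"x":0,"y":0,"z":-0.08,"wx":0,"wy":0,"wz":0},{"x":0,"y":0,"z":-0.2,"wx":0,"wy":0,"wz":0},{"x":0,"y":0,"z":-0.35,"wx":0,"wy":0,"wz":0},{"x":0,"y":0,"z":-0.55,"wx":0,"wy":0,"wz":0},{"x":0,"y":0,"z":-0.75,"wx":0,"wy":0,"wz":0},{"x":0,"y":0,"z":-0.95,"wx":0,"wy":0,"wz":0},{"x":0,"y":0,"z":-0.95,"wx":0,"wy":0,"wz":0}]'

```text
t: 24.82
eef_pos: [0.5006, -0.3263, 0.2149]
tool_rot: [0.003, 0.998, 0.063, 0.006]
contact_force: [1.1, -0.9, 1.3]
gripper_width: 0.998
```

Call:
jog_arm --plan '[{"x":-0.5,"y":0.8,"z":0,"wx":0,"wy":0,"wz":0},{"x":-0.5,"y":0.8,"z":0,"wx":0,"wy":0,"wz":0},{"x":-0.5,"y":0.8,"z":0,"wx":0,"wy":0,"wz":0},{"x":-0.5,"y":0.8,"z":0,"wx":0,"wy":0,"wz":0},{"x":-0.5,"y":0.8,"z":0,"wx":0,"wy":0,"wz":0},{"x":-0.5,"y":0.8,"z":0,"wx":0,"wy":0,"wz":0},{"x":-0.5,"y":0.8,"z":0,"wx":0,"wy":0,"wz":0}]'

```text
t: 25.4
eef_pos: [0.4201, -0.4991, 0.2143]
tool_rot: [0.003, 0.998, 0.061, 0.006]
contact_force: [0.3, 0.6, -0.3]
gripper_width: 1.002
```

```bash
python3 look.py; python3 - <<'E'
from fit import *
np.set_printoptions(precision=4,suppress=True)
nb=masks(lambda im: 1-soft(.2,.5,(im[...,0].astype(float)-im[...,1])/(im[...,0]+1.)))
for ns in(['top'],['scene'],['top','scene']): print('car',ns,fit(M['car'],(.496,-.324,.004,.128),{n:nb[n] for n in ns},[0,1,3],pad=6))
wh=masks(lambda im:soft(110,150,im.min(2).astype(float)))
print('gauge',fit([b for i,b in enumerate(M['gauge']) if i in(0,1,4,5,6,7)],(.4648,.108,.012,.07),{'scene':wh['scene']},[0,1,2],pad=3))
for n in('scene','top'):
  for t in('gauge_wide_tab','gauge_narrow','car','screwdriver','cup'): print(n,t,[(np.round(q['location'],1).tolist(),round(q['confidence'],2)) for q in finder.place_of(n,t)[:3]])
print('expected tab',proj('scene',[[.4645,.108,.158]]),proj('top',[[.4615,.11,.158]]))
o=monitor.get_obs();print(o['t'],o['eef_pos'],o['contact_force'],o['gripper_width'])
E
```

```text
car ['top'] (array([ 0.4953, -0.3246,  0.004 ,  0.1319]), np.float64(0.08447186260477796))
car ['scene'] (array([ 0.4981, -0.3254,  0.004 ,  0.1232]), np.float64(0.12049800711325254))
car ['top', 'scene'] (array([ 0.4962, -0.325 ,  0.004 ,  0.1265]), np.float64(0.21460088910762093))
gauge (array([ 0.5925, -0.1376,  0.187 ,  0.07  ]), np.float64(0.4084687154307451))
scene gauge_wide_tab [([298.3, 174.0], 0.92)]
scene gauge_narrow [([394.6, 199.0], 0.97)]
scene car [([213.2, 333.1], 0.81), ([270.4, 195.4], 0.76)]
scene screwdriver [([228.9, 257.8], 0.77), ([299.6, 172.1], 0.25)]
scene cup [([294.1, 287.9], 0.61), ([329.8, 362.8], 0.57), ([298.1, 175.8], 0.24)]
top gauge_wide_tab [([244.4, 213.9], 0.63), ([212.3, 161.6], 0.43), ([355.6, 135.4], 0.42)]
top gauge_narrow [([194.0, 158.0], 0.61)]
top car [([224.4, 261.3], 0.78), ([373.5, 205.7], 0.74), ([355.7, 135.4], 0.46)]
top screwdriver [([312.3, 239.5], 0.72)]
top cup [([356.7, 136.3], 0.55)]
expected tab [[299.8622 174.7005]] [[243.3747 214.0877]]
26.0 [ 0.4217 -0.4974  0.2149] [-0.6308  0.4956  0.2084] 0.9969681355790019
```

```bash
python3 -c "
from station import bot
print(bot.hand_in())"
```

```text
the job is handed in; nothing more can be done
None
```

The job is done and handed in at about 26 s, well under the 66 s limit. The hand-in gives no verdict.

- **Gauging:** I lifted the wider gauge off its hook and lowered it astride the car with no side force. It met the plate at 4–7 N. I let go briefly so it stood on its own feet, then gripped it again.
- **Storing the gauge:** it went into the long-pocket block without touching the rim. It bottomed out at TCP z 0.1393, the same height as on the nest plate, so it is fully down. I released it there.
- **Car in the tote:** I lifted the car out and set it down at exactly the predicted floor height. A final fit from both cameras puts it at (0.496, −0.325), level with the tote's length and within 1 mm of its middle.
- **Left in place:** the detector found the narrow gauge, the screwdriver and the cup within a few pixels of where they started.

**Checks that failed or disagreed:**
- The two cameras disagreed by 2–5 mm in places. For the slot I used the scene camera's view of gauge and block together.
- The final silhouette fit of the stored gauge drifted off and was useless. Its place rests on the detected tab, 1–2 px from expected in both cameras, and on the contact height.
- A mid-carry check showed the car's bonnet patch 1.2 px low, but touchdown at the predicted height gave no sign of slip.
- I used all 12 picture views before storing the gauge, so the final checks were numeric only.

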